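# Sort worn belt-tension arms by their pivot play

### The job

First make the belt grinder safe by turning its speed dial fully anticlockwise to the off stop. Then feel the pivots of the tension arms in the rack: push every roller over to your left (facing the rack from the robot) as far as it goes, leaving it there, and when all are over push every one back to the right as far as it goes, noting which give only a hair and which are loose. Then set each loose arm down in the steel reject crate and each sound one in the plywood keep tray, flat on its base and not dropped, with the dial still off and the wrench and sharpening stone left alone.

Things in the scene. Friction and masses are not known exactly. Their poses are not given: they have to be found in the camera images.
- tensioner_a_swing (a joint): swing of the arm of tensioner_a about its upright pivot, rad: 0 in line with the base, positive when the roller is to the robot's left (+y of the base). Pushed to its stop it reads about +-0.03 if sound, +-0.2 to +-0.25 if loose, and stays there.
- tensioner_a: tension arm A (absent if None); all look alike. Steel base 90 (x) x 50 (y) x 28 mm, origin at centre of underside. Grip it across y by the lug on top: 30 (x) x 26 mm (y), centred at x=-6, z=28 to 75. An upright pivot at x=+30 carries a swing arm along +x with a roller; in line at the start, it stays where it is left (1.5 N at the roller swings it). 0.7 kg +-20%, balances 15 mm ahead of the lug.
- tensioner_a_roller (a point): centre of the roller's top on tensioner_a: upright rubber roller, dia 28, z=31 to 75 mm above the base's underside, 95 mm from the origin along +x, 65 mm from the pivot. Rocked along the base's y it shows the play: sound, 2 mm either way (plus 1 to 4 mm as the base shifts in its nest); loose, 13 to 16 mm either way to a hard stop.
- tensioner_b_swing (a joint): swing of the arm of tensioner_b about its upright pivot, rad: 0 in line with the base, positive when the roller is to the robot's left (+y of the base). Pushed to its stop it reads about +-0.03 if sound, +-0.2 to +-0.25 if loose, and stays there.
- tensioner_b: tension arm B (absent if None); all look alike. Steel base 90 (x) x 50 (y) x 28 mm, origin at centre of underside. Grip it across y by the lug on top: 30 (x) x 26 mm (y), centred at x=-6, z=28 to 75. An upright pivot at x=+30 carries a swing arm along +x with a roller; in line at the start, it stays where it is left (1.5 N at the roller swings it). 0.7 kg +-20%, balances 15 mm ahead of the lug.
- tensioner_b_roller (a point): centre of the roller's top on tensioner_b: upright rubber roller, dia 28, z=31 to 75 mm above the base's underside, 95 mm from the origin along +x, 65 mm from the pivot. Rocked along the base's y it shows the play: sound, 2 mm either way (plus 1 to 4 mm as the base shifts in its nest); loose, 13 to 16 mm either way to a hard stop.
- tensioner_c_swing (a joint): swing of the arm of tensioner_c about its upright pivot, rad: 0 in line with the base, positive when the roller is to the robot's left (+y of the base). Pushed to its stop it reads about +-0.03 if sound, +-0.2 to +-0.25 if loose, and stays there.
- tensioner_c: tension arm C (absent if None); all look alike. Steel base 90 (x) x 50 (y) x 28 mm, origin at centre of underside. Grip it across y by the lug on top: 30 (x) x 26 mm (y), centred at x=-6, z=28 to 75. An upright pivot at x=+30 carries a swing arm along +x with a roller; in line at the start, it stays where it is left (1.5 N at the roller swings it). 0.7 kg +-20%, balances 15 mm ahead of the lug.
- tensioner_c_roller (a point): centre of the roller's top on tensioner_c: upright rubber roller, dia 28, z=31 to 75 mm above the base's underside, 95 mm from the origin along +x, 65 mm from the pivot. Rocked along the base's y it shows the play: sound, 2 mm either way (plus 1 to 4 mm as the base shifts in its nest); loose, 13 to 16 mm either way to a hard stop.
- tensioner_d_swing (a joint): swing of the arm of tensioner_d about its upright pivot, rad: 0 in line with the base, positive when the roller is to the robot's left (+y of the base). Pushed to its stop it reads about +-0.03 if sound, +-0.2 to +-0.25 if loose, and stays there.
- tensioner_d: tension arm D (absent if None); all look alike. Steel base 90 (x) x 50 (y) x 28 mm, origin at centre of underside. Grip it across y by the lug on top: 30 (x) x 26 mm (y), centred at x=-6, z=28 to 75. An upright pivot at x=+30 carries a swing arm along +x with a roller; in line at the start, it stays where it is left (1.5 N at the roller swings it). 0.7 kg +-20%, balances 15 mm ahead of the lug.
- tensioner_d_roller (a point): centre of the roller's top on tensioner_d: upright rubber roller, dia 28, z=31 to 75 mm above the base's underside, 95 mm from the origin along +x, 65 mm from the pivot. Rocked along the base's y it shows the play: sound, 2 mm either way (plus 1 to 4 mm as the base shifts in its nest); loose, 13 to 16 mm either way to a hard stop.
- rack: steel rack fixed to the bench, 116 (x) x 424 mm (y), origin at centre of underside. Four nests at y=-153, -51, 51, 153 mm, floor 8 mm above the bench, walls up to 26 mm, 1.5 mm clear of a base. Each arm starts in a nest, its x along the rack's x, roller overhanging the far edge, away from the robot. A nest may be empty.
- tray: keep tray: loose low plywood tray with a wooden grip on each short end, 222 (x) x 192 (y) x 28 mm high, walls and floor 6 mm, origin at centre of underside, 0.9 kg. Two arms fit side by side along its x, at y=-45 and 45 mm, base origin at x=-30 with rollers to +x. Either side of the rack; may get knocked.
- crate: reject crate: loose sheet-steel crate with a flat flanged rim and no grips, 222 (x) x 192 (y) x 45 mm high (flange 232 x 202), walls and floor 6 mm, origin at centre of underside; arms fit as in the tray. Stands on the other side of the rack from the tray.
- controller: grey speed-controller box of the belt grinder, fixed to the bench between robot and rack, 85 (x) x 130 (y) x 45 mm high, origin at the centre of its underside; the speed dial is in the middle of its top.
- speed_dial (a joint): angle of the speed dial about the upright axis, rad: 0 is its off stop, fully anticlockwise seen from above; it grows as it is turned clockwise, up to 4.5. Stays where it is left; light friction (0.04 N m).
- speed_dial_grip (a point): point on the dial's axis at the height to grip. The dial has a straight upright bar grip across its top, which lies along the controller's x axis when the dial is at 0 and turns with the dial; pinch it across the bar from above.
- wrench: bystander, leave alone: open-ended wrench, 150 mm, lying near the robot
- stone: bystander, leave alone: sharpening stone 110 x 45 x 28 mm near the robot
Mind the look-alikes: they are no part of the job. What is shaped like the tensioner_b but green or red is not meant.

How it is judged:
By the outcome, as a careful person would: the job done as asked, in the order asked, and still so for the second after the job is handed in, with the robot touching nothing.
Of tensioner_a, tensioner_b, tensioner_c, tensioner_d only 3 to 4 are there at a start; the rules pass over those that are not, and their reading is None.
At some moment in a run one of tray, crate may be knocked a few centimetres aside while the robot is not near it.
It also fails if it takes over 208 s, if anything falls off the work surface, if the arm or the gripper's body presses on something with over 40 N, if the wrist force passes 120 N, or if a joint passes its speed limit or range.

### The arm

A 6-joint arm with a two-finger parallel gripper is mounted at the origin on the work surface. World frame = base frame: x ahead of the robot, y to its left, z up, the work surface at z = 0. Lengths are in mm, angles in rad, forces in N, time in s.
With the tool pointing down it reaches from about 400 to 925 mm from the base axis. Payload 12.5 kg.
Tool frame: the origin (TCP) lies midway between the tips of the shut fingers; the grasp point (between the pads) lies 19 mm behind it; z points along the fingers, y is the line along which they close (so a half turn about z gives the same grasp; the last joint's range is limited). The gripper opens to 95 mm and grips with 3 to 60 N. Pads are 20 mm wide; open, the fingers measure 119 mm over their backs; the gripper's body (75 mm by 180 mm) begins 59 mm behind the grasp point.
Start: joints at [-1.427, 0.491, 1.559, -0, 1.092, -0.106], TCP at [154.529, -605.615, 194.561] pointing down, gripper open.
Joint ranges: [-3.1, 3.1], [-0.84, 2.19], [0.05, 2.79], [-1.13, 4.28], [0.06, 2.93], [-2.69, 2.69]. Speed limits (rad/s): [2.22, 2.22, 2.79, 3.14, 3.14, 3.14].

### API

Orientations are given as [roll, pitch, yaw] about the fixed x, y, z axes, in that order (R = Rz(yaw) Ry(pitch) Rx(roll)).
In Python, from cell import readout, eyes, env gives the robot as it stands.
- The arm moves only by the tool move_arm, never from a script. Its argument "plan" is a list of rows, each a list of 3 entries, a list of its own where there are three numbers: the turn, a rotation vector about the tool's x, y, z in degrees, then the shift along the tool's x, y, z in m, then the gripper command: -1 is shut, 1 is fully open, values between are in proportion. In form: [[[ax, ay, az], [x, y, z], jaw], ...]. A call has 1 to 5 rows; each row is the pose to reach, as a shift and turn from the pose commanded when the call began, along the tool's axes at that moment; what a row does not reach only later rows make up. A row lasts 1/8 s, in which the tool goes at most 62.5 mm and 10.7 degrees, less where a joint would pass 70% of its speed; a pose out of reach is approached as far as the arm can. A call with a gripper value outside its range is refused whole. The fingers move at their own pace and stop on an object; the grip force is fixed at half the most. Time passes only in rows, so rows that repeat a pose let the fingers close. It gives the time, the measured TCP pose, the force, the opening and the grip force at its end, in the units of the state.
- readout.state(): the state, without advancing time (a new reading comes with each control period).
- eyes.read_camera(name): name is "side" or "top" or "wrist"; returns a dict with "img" (400x640x3 uint8, red, green, blue), "K" (3x3 intrinsics, pixels), "extrinsics" (4x4, takes a point from camera to world coordinates). Camera axes: x right, y up, looking along -z (the intrinsics and any distortion apply to the point x, -y, -z); pixel columns grow to the right and rows downward; lengths in mm; the calibration is good to about 2 mm. A picture is of the moment at which its call begins. There is no depth.
- env.job_done(): hands the job in; it is judged then, once.
Trained networks look in a picture, given as the dict that the camera call returned (one of the last four; its "shot" number tells which), for a name from the list of things; names that differ only in an ending like _2 or _b are one class to them, and where a whole thing is asked for, a point or a joint stands for the part that bears it (a point fixed in the world has none). Each returns a list of dicts, best first, with "score" (0 to 1); they miss things now and then, are a little off and sometimes report something else, mostly with a low value. They report only what shows in the picture. A call takes as long as a camera call. They do not tell look-alikes from the thing itself.
- eyes.cut_out(picture, name): "mask" (400x640 bool, what is visible of it) and "uv" ([column, row] in pixels, amid what is visible of it).
The state is a dict: "t": time; "joints": joint angles; "qvel": joint speeds; "tau": joint torques, N m; "eef_pos": TCP position; "tcp_rot": TCP orientation; "ft_force": force on the tool from outside, world axes, zero at the start; "moment": the same for the moment, N m; "opening": opening from 0.0 (shut) to 1.0 (fully open); "grip_force": force on a finger pad.
Only numpy, scipy, OpenCV 4.12 (cv2) and the standard library are available. Lean on these libraries where they do the work, as an engineer would, in place of code of your own. Each camera call takes 0.05 s, during which the arm holds its last target. There are 200 camera calls.

## Working session

There is one attempt and no reset: what is moved stays moved. The work goes in short steps, Python scripts to look and compute and a tool call to move; the robot and the scene stay as the last step left them, time stands still between calls to the robot, and variables do not carry over. Pictures are saved under pics/ and viewed, at most 14 in all, crops included, and the job is handed in when it is done.

Besides the shell and the picture viewer there is one more tool, called after ">>>" as a command line: name --argument value ..., lists and objects as JSON in quotes. move_arm: Moves the arm, as the interface text tells. Its arguments: {"type":"object","properties":{"plan":{"type":"array","items":{"type":"array"}}},"required":["plan"]}

```bash
ls; mkdir -p pics; python3 - <<'E'
from cell import readout, eyes, env
import cv2,numpy as np
print(readout.state())
for n in("top","side"):
    p=eyes.read_camera(n); cv2.imwrite(f"pics/{n}0.png",p["img"][:,:,::-1]); print(n,p["K"],p["extrinsics"],[k for k in p])
    for k in("tensioner_a","rack","tray","crate","controller","speed_dial","speed_dial_grip","tensioner_a_roller"):
        print(k,[(d["uv"],round(d["score"],2),int(d["mask"].sum())) for d in eyes.cut_out(p,k)])
E
```

```text
pics
{'t': 0.0, 'joints': array([-1.42663701e+00,  4.91533498e-01,  1.55948474e+00, -1.60878181e-05,
        1.09172102e+00, -1.05608899e-01]), 'qvel': array([-1.92330529e-03, -7.43998175e-05, -1.24635081e-03, -8.84128473e-04,
       -2.25403337e-03,  5.99479761e-04]), 'tau': array([-1.16976782e-03, -6.12642503e+01, -2.58178461e+01,  6.91433530e-02,
        4.82101820e-02, -8.43375119e-05]), 'eef_pos': array([ 154.45762304, -605.31320663,  193.96580949]), 'tcp_rot': array([-3.14045094e+00, -1.06677737e-04,  2.49775576e-01]), 'ft_force': array([ 0.0426363 ,  1.88224027, -0.06223545]), 'moment': array([-0.00861118, -0.00523163, -0.00818902]), 'grip_force': 0.0, 'opening': 0.9988471697029764}
top [[458.47151327   0.         314.5795889 ]
 [  0.         458.47151327 203.78217724]
 [  0.           0.           1.        ]] [[ 2.26739069e-02  9.94039993e-01 -1.06632010e-01  3.47061929e+02]
 [-9.99526772e-01  2.03219238e-02 -2.30922399e-02 -1.48029640e+01]
 [-2.07876424e-02  1.07105140e-01  9.94030363e-01  1.21745563e+03]
 [ 0.00000000e+00  0.00000000e+00  0.00000000e+00  1.00000000e+00]] [
[... 806 characters left out ...]
  6.86240335e-01  9.33921585e+02]
 [ 0.00000000e+00  0.00000000e+00  0.00000000e+00  1.00000000e+00]] ['img', 'K', 'extrinsics', 'shot']
tensioner_a [([284.7, 193.2], 0.95, 771), ([292.5, 171.4], 0.87, 675), ([181.6, 304.0], 0.85, 1255), ([394.2, 346.5], 0.74, 1533), ([260.0, 241.8], 0.55, 1061)]
rack [([281.0, 232.6], 0.84, 2255), ([325.7, 223.2], 0.57, 310), ([265.9, 188.0], 0.24, 277)]
tray [([276.4, 338.4], 0.78, 8403)]
crate [([330.9, 143.0], 0.69, 2910)]
controller [([260.5, 242.0], 0.63, 955), ([324.6, 234.7], 0.56, 1436)]
speed_dial [([324.4, 225.4], 0.75, 310)]
speed_dial_grip [([326.9, 224.8], 0.56, 315)]
tensioner_a_roller [([271.9, 169.5], 0.77, 251), ([294.8, 172.9], 0.42, 679)]
```

View pics/top0.png

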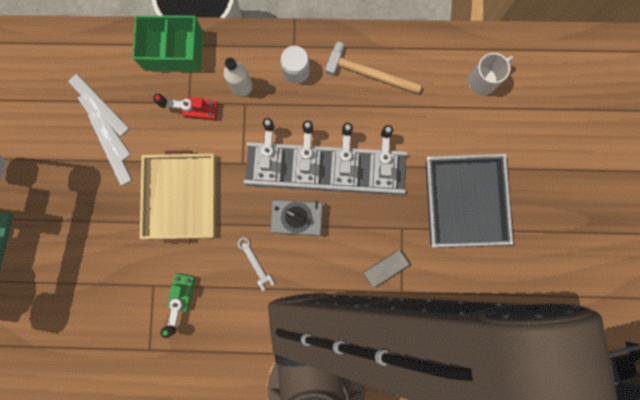

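View pics/side0.png

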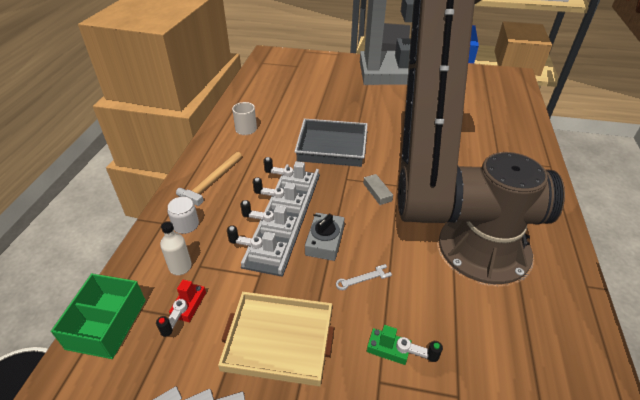

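The four grey arms sit in the nests at top-view pixels (267,158), (305,158), (345,162) and (385,164), so no nest is empty. The look-alikes are red at (193,103) and green at (176,293). The tray is at (177,195), the crate at (467,200), and the dial is at (295,216).

```bash
cat > h.py <<'E'
import numpy as np,cv2
from cell import readout,eyes,env
from scipy.spatial.transform import Rotation as R
def bp(p,uv,z):
    "pixel(s) -> world at height z"
    uv=np.atleast_2d(uv).astype(float); K=p["K"];E=p["extrinsics"]
    d=np.c_[(uv[:,0]-K[0,2])/K[0,0],-(uv[:,1]-K[1,2])/K[1,1],-np.ones(len(uv))]@E[:3,:3].T
    o=E[:3,3]; return o+d*((z-o[2])/d[:,2])[:,None]
def pj(p,X):
    X=np.atleast_2d(X); c=(X-p["extrinsics"][:3,3])@p["extrinsics"][:3,:3]
    return np.c_[p["K"][0,2]+p["K"][0,0]*c[:,0]/-c[:,2],p["K"][1,2]-p["K"][1,1]*c[:,1]/-c[:,2]]
def rect(p,mask,z):
    c=np.argwhere(mask)[:,::-1]; w=bp(p,c,z)[:,:2]
    return cv2.minAreaRect(w.astype(np.float32))
def pose():
    s=readout.state(); return s,s["eef_pos"],R.from_euler("xyz",s["tcp_rot"])
def totool(target,yaw=None):
    s,t,r=pose(); print("t",round(s["t"],2),"tcp",t.round(1),"rot",np.degrees(s["tcp_rot"]).round(1),"F",s["ft_force"].round(1),"open",round(s["opening"],3))
    print("shift m",(r.inv().apply(np.array(target)-t)/1000).round(4), "of",np.array(target).round(1))
    if yaw is not None: print("turn deg",np.degrees((r.inv()*R.from_euler("xyz",[np.pi,0,yaw])).as_rotvec()).round(1))
E
python3 - <<'E'
from h import *
p=eyes.read_camera("top")
for k,z in(("rack",20),("tray",28),("crate",45),("controller",45)):
    d=eyes.cut_out(p,k)[0]; print(k,rect(p,d["mask"],z))
for d in eyes.cut_out(p,"tensioner_a"): print(d["uv"],bp(p,d["uv"],50).round(0))
print("rollers",bp(p,[[267.5,122.5],[307.5,125],[347,127.5],[386.5,130]],83).round(0))
print("dial",bp(p,[295,216],65).round(0))
im=p["img"][100:260,120:530,::-1]; cv2.imwrite("pics/c1.png",cv2.resize(im,(800,312),interpolation=cv2.INTER_CUBIC))
im=p["img"][190:245,260:335,::-1]; cv2.imwrite("pics/c2.png",cv2.resize(im,(600,440),interpolation=cv2.INTER_CUBIC))
E
```

```text
rack ((571.1997680664062, -12.157882690429688), (423.4623107910156, 116.65019226074219), 87.52517700195312)
tray ((489.35479736328125, 373.8323059082031), (244.86744689941406, 198.10882568359375), 2.144061326980591)
crate ((492.0702209472656, -379.24102783203125), (232.2125701904297, 206.67185974121094), 3.129474401473999)
controller ((439.2857666015625, 59.30644226074219), (129.52101135253906, 92.49818420410156), 87.12206268310547)
[347.7, 161.8] [[583. -71.  50.]]
[269.8, 157.8] [[590. 131.  50.]]
[306.0, 157.8] [[592.  37.  50.]]
[386.4, 164.2] [[ 579. -170.   50.]]
[191.1, 104.8] [[728. 344.  50.]]
[177.8, 296.5] [[230. 352.  50.]]
rollers [[ 674.  136.   83.]
 [ 669.   34.   83.]
 [ 665.  -66.   83.]
 [ 660. -166.   83.]]
dial [[439.  61.  65.]]
```

View pics/c2.png

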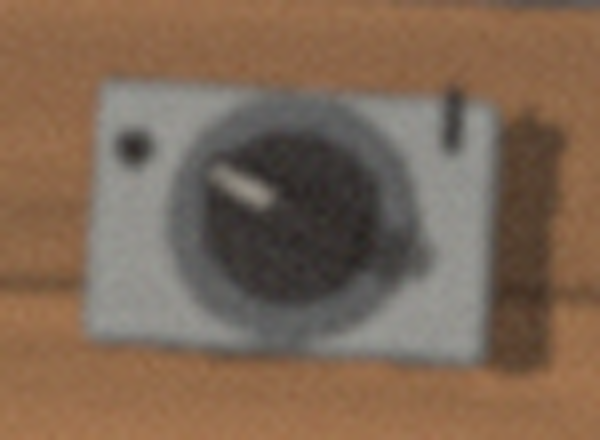

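View pics/c1.png

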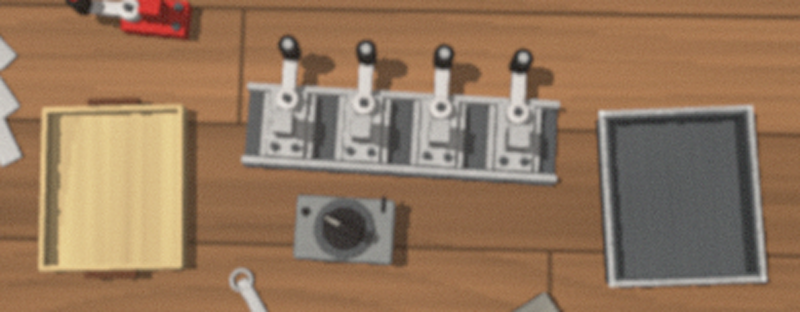

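The dial's pointer mark lies at crop (213,170)–(270,205), about 58° to the left of +x. The four grey arms are all present, and none of them is red or green. I'll move over the dial for a close look.

>>> move_arm --plan '[[[0,0,0],[0.055,-0.028,0],1],[[0,0,0],[0.11,-0.056,0],1],[[0,0,0],[0.165,-0.084,0],1],[[0,0,0],[0.22,-0.112,0],1],[[0,0,0],[0.275,-0.14,0],1]]'

```text
t: 1.82
eef_pos: [387.7, -400.6, 194.8]
tcp_rot: [3.141, -0.0, 0.25]
ft_force: [0.2, -0.8, 0.4]
opening: 1.002
grip_force: 0.0
```

```bash
python3 -c "
from h import *
totool([439,61,190],1.0);print(pose()[0]['joints'])"
```

```text
t 1.82 tcp [ 387.7 -400.6  194.8] rot [180.   -0.   14.3] F [ 0.2 -0.8  0.4] open 1.002
shift m [ 0.1637 -0.4346  0.0045] of [439  61 190]
turn deg [  0.   0. -43.]
[-9.20168037e-01  3.94662791e-01  1.72644548e+00 -4.75048282e-05
  1.01988755e+00  4.01046950e-01]
```

>>> move_arm --plan '[[[0,0,-5],[0.02,-0.054,0],1],[[0,0,-10],[0.04,-0.108,0],1],[[0,0,-15],[0.06,-0.162,0],1],[[0,0,-20],[0.08,-0.216,0],1],[[0,0,-25],[0.1,-0.27,0],1]]'

```text
t: 2.45
eef_pos: [416.5, -113.9, 194.8]
tcp_rot: [3.141, -0.0, 0.689]
ft_force: [1.2, 0.2, 0.8]
opening: 0.999
grip_force: 0.0
```

```bash
python3 -c "
from h import *
totool([439,61,190],1.0)"
```

```text
t 2.45 tcp [ 416.5 -113.9  194.8] rot [180.   -0.   39.5] F [1.2 0.2 0.8] open 0.999
shift m [ 0.1285 -0.1208  0.0047] of [439  61 190]
turn deg [  0.   -0.  -17.8]
```

>>> move_arm --plan '[[[0,0,-5],[0.032,-0.03,0],1],[[0,0,-10],[0.064,-0.06,0],1],[[0,0,-15],[0.096,-0.09,0],1],[[0,0,-18],[0.128,-0.121,0],1],[[0,0,-18],[0.128,-0.121,0],1]]'

```text
t: 3.08
eef_pos: [438.9, 61.2, 194.6]
tcp_rot: [3.141, -0.0, 1.004]
ft_force: [-0.0, -0.5, -0.2]
opening: 0.999
grip_force: 0.0
```

```bash
python3 -c "
from h import *
p=eyes.read_camera('wrist');cv2.imwrite('pics/w1.png',p['img'][:,:,::-1])
for k in('controller','speed_dial','speed_dial_grip'):
  for d in eyes.cut_out(p,k)[:2]: print(k,d['uv'],d['score'],bp(p,d['uv'],60).round(1),rect(p,d['mask'],60))
totool([439,61,190],1.0);print(p['extrinsics'].round(2),pj(p,[439,61,70]))"
```

```text
controller [317.5, 190.7] 0.66 [[442.3  69.6  60. ]] ((441.0914306640625, 66.04021453857422), (124.06232452392578, 84.78701782226562), 87.7947006225586)
speed_dial [314.9, 199.8] 0.94 [[435.  63.  60.]] ((438.0707092285156, 61.72467041015625), (55.048492431640625, 58.4495849609375), 10.865415573120117)
speed_dial_grip [317.7, 197.8] 0.93 [[438.5  63.2  60. ]] ((438.2201843261719, 62.26021194458008), (56.11769485473633, 57.51041793823242), 13.629307746887207)
t 3.27 tcp [438.9  58.3 194.5] rot [180.    0.   57.2] F [ 0.6 -0.6 -0.1] open 1.0
shift m [ 0.0024 -0.0014  0.0045] of [439  61 190]
turn deg [ 0.   0.  -0.1]
[[ 8.4000e-01  5.2000e-01  1.4000e-01  4.7914e+02]
 [-5.4000e-01  8.1000e-01  2.2000e-01  1.2568e+02]
 [-0.0000e+00 -2.7000e-01  9.6000e-01  3.8570e+02]
 [ 0.0000e+00  0.0000e+00  0.0000e+00  1.0000e+00]] [[319.29653987 201.61513157]]
```

View pics/w1.png

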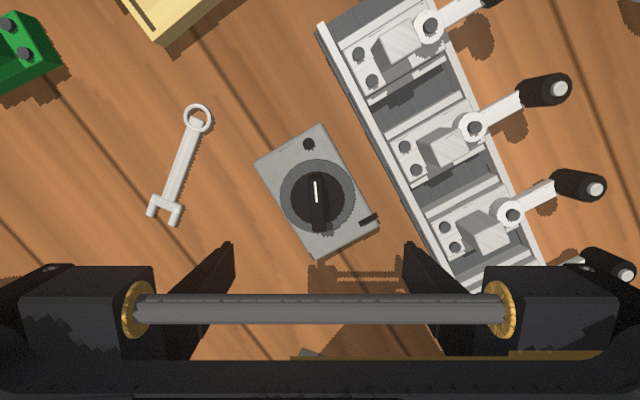

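The wrist picture shows the dial at (316,200), with its bar running up the image along tool x from (315,180) to (317,230), so the pinch lines up. Next I'll triangulate the bar height.

```bash
python3 -c "
from h import *
w=eyes.read_camera('wrist');t=eyes.read_camera('top')
for z in (50,60,70,80,90,100): print(z,bp(w,[316,191],z).round(1),bp(t,[290.1,213.4],z).round(1))
totool([438.5,62,85],np.radians(57))"
```

```text
50 [[439.6  65.5  50. ]] [[446.3  74.4  50. ]]
60 [[440.8  67.2  60. ]] [[445.4  73.6  60. ]]
70 [[442.   68.9  70. ]] [[444.6  72.9  70. ]]
80 [[443.2  70.6  80. ]] [[443.7  72.1  80. ]]
90 [[444.4  72.3  90. ]] [[442.9  71.3  90. ]]
100 [[445.6  74.  100. ]] [[442.   70.6 100. ]]
t 3.38 tcp [438.9  58.2 194.6] rot [180.    0.   57.2] F [-0.1 -0.1 -0.1] open 1.003
shift m [ 0.003  -0.0025  0.1096] of [438.5  62.   85. ]
turn deg [0.  0.  0.2]
```

>>> move_arm --plan '[[[0,0,0],[0.002,-0.001,0.045],1],[[0,0,0],[0.003,-0.0025,0.09],1],[[0,0,0],[0.003,-0.0025,0.115],0],[[0,0,0],[0.003,-0.0025,0.126],0],[[0,0,0],[0.003,-0.0025,0.126],0]]'

```text
t: 4.0
eef_pos: [438.5, 62.5, 68.4]
tcp_rot: [-3.141, 0.0, 0.999]
ft_force: [0.2, -0.1, -0.5]
opening: 0.74
grip_force: 0.0
```

>>> move_arm --plan '[[[0,0,0],[0,0,0],-1],[[0,0,0],[0,0,0],-1],[[0,0,0],[0,0,0],-1],[[0,0,0],[0,0,0],-1],[[0,0,0],[0,0,0],-1]]'

```text
t: 4.62
eef_pos: [438.4, 63.0, 68.6]
tcp_rot: [3.141, 0.0, 1.0]
ft_force: [0.5, 0.3, 0.6]
opening: 0.215
grip_force: 0.0
```

```bash
python3 -c "
from h import *
totool([438.5,62,68],np.radians(57)); s=pose()[0]; print(s['moment'],s['grip_force'],s['joints'])"
```

```text
t 4.62 tcp [438.4  63.   68.6] rot [180.    0.   57.3] F [0.5 0.3 0.6] open 0.215
shift m [-0.0008  0.0006  0.0006] of [438.5  62.   68. ]
turn deg [0.  0.  0.3]
[-0.03763722  0.03212555 -0.04952124] 0.0 [-6.64684545e-03  4.38240381e-01  2.12393805e+00 -1.40014998e-04
  5.79340465e-01  5.63949386e-01]
```

>>> move_arm --plan '[[[0,0,0],[0,0,0],-1],[[0,0,0],[0,0,0],-1],[[0,0,0],[0,0,0],-1],[[0,0,-5],[0,0,0],-1],[[0,0,-12],[0,0,0],-1]]'

```text
t: 5.25
eef_pos: [439.0, 63.0, 69.1]
tcp_rot: [3.14, -0.001, 1.213]
ft_force: [-0.1, -0.1, 10.4]
opening: 0.005
grip_force: 5.0
```

```bash
python3 -c "
from h import *
totool([438.5,62,68]); s=pose()[0]; print(s['moment'],s['grip_force'],s['joints'])"
```

```text
t 5.25 tcp [439.   63.   69.1] rot [179.9  -0.   69.5] F [-0.1 -0.1 10.4] open 0.005
shift m [-0.0011 -0.0001  0.0011] of [438.5  62.   68. ]
[ 0.10302581  0.03173057 -0.09503719] 4.973824588996649 [-6.64467075e-03  4.37280572e-01  2.12317952e+00  2.04614911e-05
  5.79471580e-01  3.51072571e-01]
```

Shut at zero opening with 10 N upward, so the fingers closed on top of the bar, which is lower than I estimated. I'll open, then lower.

>>> move_arm --plan '[[[0,0,-12],[0,0,-0.012],-1],[[0,0,0],[-0.001,0,-0.012],-0.3],[[0,0,0],[-0.001,0,-0.012],-0.3],[[0,0,0],[-0.001,0,-0.012],-0.3],[[0,0,0],[-0.001,0,-0.012],-0.3]]'

```text
t: 5.88
eef_pos: [438.0, 62.0, 80.4]
tcp_rot: [-3.141, 0.0, 1.212]
ft_force: [-1.1, 0.1, -0.4]
opening: 0.333
grip_force: 0.0
```

```bash
python3 -c "
from h import *
totool([438.5,62,60]); 
a=eyes.read_camera('wrist');t=eyes.read_camera('top');s=eyes.read_camera('side')
o=[cv2.resize(a['img'][80:330,200:440],(400,400))]
for c,n in((t,8),(s,8)):
  u,v=pj(c,[438.5,62,60])[0].astype(int); o.append(cv2.resize(c['img'][v-25:v+25,u-25:u+25],(400,400),interpolation=cv2.INTER_CUBIC)); print(u,v)
cv2.imwrite('pics/w2.png',cv2.resize(np.hstack([o[0],o[2]]),(800,400))[:,:,::-1])"
```

```text
t 5.88 tcp [438.   62.   80.4] rot [-180.     0.    69.4] F [-1.1  0.1 -0.4] open 0.333
shift m [0.0002 0.0005 0.0204] of [438.5  62.   60. ]
294 216
324 226
```

View pics/w2.png

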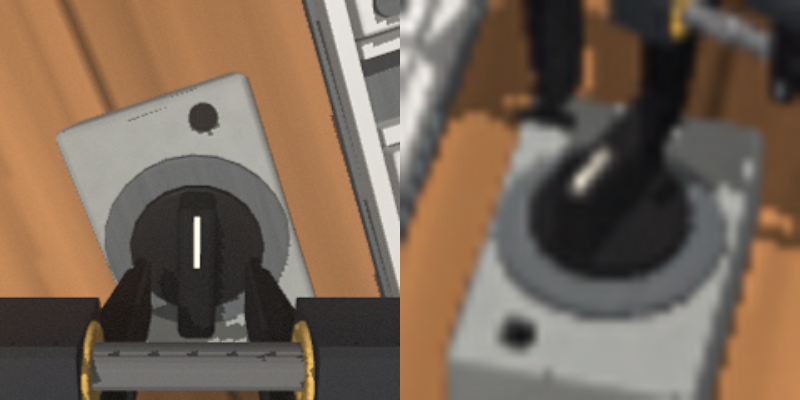

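The wrist view shows the bar upright at crop x≈197, centred between the open fingers, and it followed the 12° turn. I'll lower gently.

>>> move_arm --plan '[[[0,0,0],[0,0,0.007],-0.3],[[0,0,0],[0,0,0.012],-0.3],[[0,0,0],[0,0,0.016],-0.3],[[0,0,0],[0,0,0.02],-0.3],[[0,0,0],[0,0,0.02],-0.3]]'

```text
t: 6.65
eef_pos: [437.9, 62.0, 60.2]
tcp_rot: [-3.141, 0.0, 1.21]
ft_force: [0.1, 0.7, 0.2]
opening: 0.346
grip_force: 0.0
```

>>> move_arm --plan '[[[0,0,0],[0,0,0],-1],[[0,0,0],[0,0,0],-1],[[0,0,0],[0,0,0],-1],[[0,0,0],[0,0,0],-1],[[0,0,0],[0,0,0],-1]]'

```text
t: 7.28
eef_pos: [437.7, 62.1, 60.6]
tcp_rot: [-3.141, 0.0, 1.21]
ft_force: [-3.7, 2.6, 5.6]
opening: 0.144
grip_force: 30.0
```

>>> move_arm --plan '[[[0,0,-9],[0,0,0],-1],[[0,0,-18],[0,0,0],-1],[[0,0,-27],[0,0,0],-1],[[0,0,-36],[0,0,0],-1],[[0,0,-45],[0,0,0],-1]]'

```text
t: 7.9
eef_pos: [437.3, 62.1, 60.6]
tcp_rot: [-3.14, -0.001, 2.0]
ft_force: [-5.0, 2.0, 7.4]
opening: 0.14
grip_force: 30.0
```

```bash
python3 -c "
from h import *
s=pose()[0]; print(s['moment'],s['joints'])"
```

```text
[ 0.42190112  0.88564499 -0.03537639] [-8.62957382e-03  4.52855121e-01  2.13243211e+00  6.40054708e-05
  5.57690415e-01 -4.38116916e-01]
```

>>> move_arm --plan '[[[0,0,-9],[0,0,0],-1],[[0,0,-18],[0,0,0],-1],[[0,0,-27],[0,0,0],-1],[[0,0,-36],[0,0,0],-1],[[0,0,-45],[0,0,0],-1]]'

```text
t: 8.52
eef_pos: [437.0, 61.9, 60.6]
tcp_rot: [-3.141, -0.002, 2.786]
ft_force: [-7.5, -1.2, 8.1]
opening: 0.14
grip_force: 30.0
```

```bash
python3 -c "
from h import *
s=pose()[0]; print(s['moment'],s['joints'])"
```

```text
[-0.22426003  1.08140455 -0.04328871] [-8.97249658e-03  4.52729858e-01  2.13276989e+00 -5.55828376e-04
  5.58179138e-01 -1.22356243e+00]
```

>>> move_arm --plan '[[[0,0,-8],[0,0,0],-1],[[0,0,-13],[0,0,0],-1],[[0,0,-17],[0,0,0],-1],[[0,0,-20],[0,0,0],-1],[[0,0,-22],[0,0,0],-1]]'

```text
t: 9.15
eef_pos: [437.0, 61.8, 60.6]
tcp_rot: [-3.141, -0.002, -3.119]
ft_force: [-6.3, -2.9, 8.7]
opening: 0.146
grip_force: 31.3
```

```bash
python3 -c "
from h import *
s=pose()[0]; print(s['moment'],s['joints'],s['tcp_rot'])"
```

```text
[-0.47398055  1.13806348 -0.74644014] [-9.37199087e-03  4.52749323e-01  2.13281878e+00 -3.17871525e-04
  5.58283238e-01 -1.60290878e+00] [-3.14149748e+00 -2.26292753e-03 -3.11858250e+00]
```

The moment jumped to 0.75 N m at about 180°, where I expected the stop. I'll release, lift, and check the dial.

>>> move_arm --plan '[[[0,0,-22],[0,0,0],-0.3],[[0,0,0],[0,0,0],-0.3],[[0,0,0],[0,0,0],-0.3],[[0,0,0],[0,0,-0.05],-0.3],[[0,0,0],[0,0,-0.1],-0.3]]'

```text
t: 9.78
eef_pos: [437.9, 61.9, 161.5]
tcp_rot: [-3.141, -0.001, -3.115]
ft_force: [1.2, -0.7, -1.3]
opening: 0.352
grip_force: 0.0
```

```bash
python3 -c "
from h import *
p=eyes.read_camera('wrist');cv2.imwrite('pics/w3.png',p['img'][:,:,::-1])
y=-2.6*np.pi/180
totool([667.5,34.6,160],y);print(pose()[0]['joints'])
for d in eyes.cut_out(p,'tensioner_a_roller'): print(d['uv'],round(d['score'],2),bp(p,d['uv'],83).round(1))"
```

```text
t 9.82 tcp [440.1  62.  167.1] rot [-180.     0.4 -178.4] F [ 0.9 -0.5  6.5] open 0.35
shift m [-0.2265 -0.0336  0.0087] of [667.5  34.6 160. ]
turn deg [  -0.6   -0.  -175.8]
[-8.63454151e-03  2.70222961e-01  2.01958318e+00 -2.78695129e-04
  8.44706569e-01 -1.60642629e+00]
[112.6, 342.5] 0.94 [[ 572.6 -131.6   83. ]]
```

View pics/w3.png

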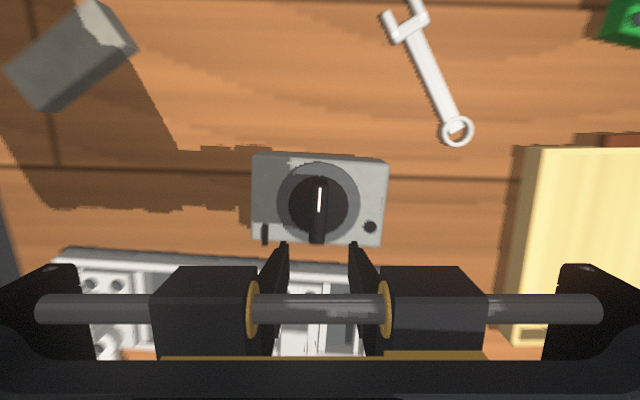

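The dial bar at (318,210) is now aligned with the controller's x axis, so the dial is off. I'll keep this half-turned yaw, shut the fingers, and go to the gap between the rollers.

```bash
cat >> h.py <<'E'
Y=np.radians(177.4)
def rk(s,z,dx=0): return [666+.0454*s+dx,-16.3+.999*s-.045*dx,z]
def here():
    s,t,r=pose(); d=t[:2]-[666,-16.3]; print("s",round(float(d@[.0454,.999]),1),"x",round(float(d@[.999,-.0454]),1),"z",t[2].round(1),"F",s["ft_force"].round(1),"yaw",np.degrees(s["tcp_rot"]).round(1))
E
python3 -c "
from h import *
totool(rk(102,150),Y)"
```

```text
t 9.88 tcp [440.1  62.  164.6] rot [-180.     0.4 -178.4] F [ 0.4 -0.1 -0.6] open 0.353
shift m [-0.2309  0.0173  0.0164] of [670.6  85.6 150. ]
turn deg [-0.   0.4  4.1]
```

>>> move_arm --plan '[[[0,0,1],[-0.05,0.004,0],-1],[[0,0,2],[-0.1,0.008,0],-1],[[0,0,3],[-0.15,0.012,0],-1],[[0,0.2,4.1],[-0.2,0.016,0.01],-1],[[0,0.3,4.1],[-0.231,0.0173,0.015],-1]]'

```text
t: 10.5
eef_pos: [670.2, 84.7, 143.7]
tcp_rot: [-3.141, -0.006, 3.096]
ft_force: [-0.8, -0.0, -0.6]
opening: 0.007
grip_force: 0.0
```

```bash
python3 -c "
from h import *
p=eyes.read_camera('top')
cv2.imwrite('pics/t2.png',cv2.resize(p['img'][80:230,220:440,::-1],(800,545),interpolation=cv2.INTER_CUBIC))
here();totool(rk(102,50),Y)
for d in eyes.cut_out(p,'tensioner_a_roller'): print(d['uv'],round(d['score'],2),bp(p,d['uv'],83).round(1))"
```

```text
s 101.1 x 1.8 z 142.9 F [-3.5 -0.2 -1.5] yaw [-180.    -0.3  177.4]
t 10.55 tcp [672.4  84.6 142.9] rot [-180.    -0.3  177.4] F [-3.5 -0.2 -1.5] open 0.004
shift m [0.0013 0.0009 0.0929] of [670.6  85.6  50. ]
turn deg [-0.  -0.3 -0. ]
[384.5, 138.2] 0.77 [[ 638.5 -160.9   83. ]]
[346.5, 137.4] 0.65 [[638.9 -65.2  83. ]]
```

View pics/t2.png

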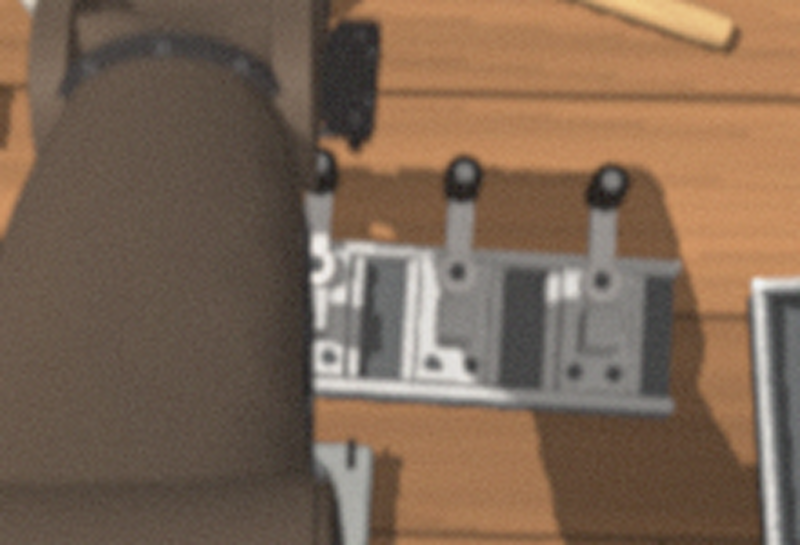

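The rollers show at crop (463,173) and (607,183), matching the model. I'll descend in the gap and push left.

>>> move_arm --plan '[[[0,-0.3,0],[0.001,0.001,0.05],-1],[[0,-0.3,0],[0.001,0.001,0.093],-1],[[0,-0.3,0],[0.001,0.015,0.093],-1],[[0,-0.3,0],[0.001,0.024,0.093],-1],[[0,-0.3,0],[0.001,0.024,0.093],-1]]'

```text
t: 11.22
eef_pos: [669.0, 109.8, 54.6]
tcp_rot: [3.142, 0.003, 3.095]
ft_force: [-0.0, -0.9, 0.1]
opening: 0.006
grip_force: 0.0
```

```bash
python3 -c "
from h import *
here()"
```

```text
s 126.1 x -2.7 z 54.6 F [-0.  -0.9  0.1] yaw [180.    0.2 177.3]
```

>>> move_arm --plan '[[[0,0,0],[0,0.002,0],-1],[[0,0,0],[0,0.004,0],-1],[[0,0,0],[0,0.006,0],-1],[[0,0,0],[0,0.008,0],-1],[[0,0,0],[0,0.008,0],-1]]'

```text
t: 11.85
eef_pos: [668.7, 116.7, 52.4]
tcp_rot: [-3.141, -0.0, 3.093]
ft_force: [0.1, -0.1, -0.2]
opening: 0.003
grip_force: 0.0
```

```bash
python3 -c "
from h import *
here()"
```

```text
s 133.0 x -3.4 z 52.4 F [ 0.1 -0.1 -0.2] yaw [-180.    -0.   177.2]
```

>>> move_arm --plan '[[[0,0,0],[0,0.002,0],-1],[[0,0,0],[0,0.004,0],-1],[[0,0,0],[0,0.006,0],-1],[[0,0,0],[0,0.006,0],-1],[[0,0,0],[0,0.006,0],-1]]'

```text
t: 12.48
eef_pos: [668.9, 122.6, 52.5]
tcp_rot: [-3.141, -0.0, 3.093]
ft_force: [0.1, -0.3, 0.2]
opening: 0.006
grip_force: 0.0
```

```bash
python3 -c "
from h import *
here();
p=eyes.read_camera('wrist');cv2.imwrite('pics/w4.png',p['img'][:,:,::-1])"
```

```text
s 138.9 x -3.4 z 52.5 F [ 0.1 -0.3  0.2] yaw [-180.    -0.   177.2]
```

View pics/w4.png

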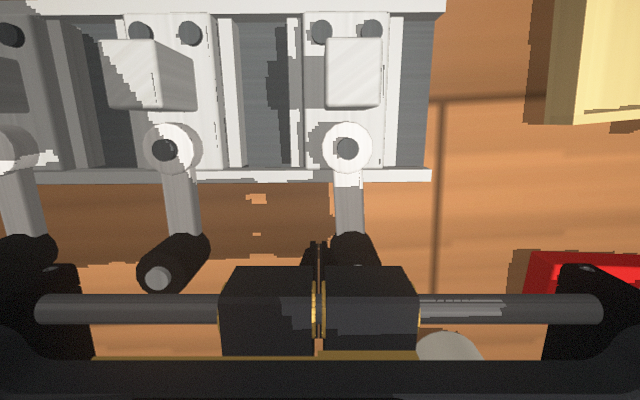

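The wrist view shows the finger tips at (318,250), just beside the far-left roller at (355,260). I'll keep going gently until the force rises.

>>> move_arm --plan '[[[0,0,0],[0,0.002,0],-1],[[0,0,0],[0,0.004,0],-1],[[0,0,0],[0,0.005,0],-1],[[0,0,0],[0,0.005,0],-1],[[0,0,0],[0,0.005,0],-1]]'

```text
t: 13.15
eef_pos: [669.2, 127.6, 52.5]
tcp_rot: [-3.141, -0.0, 3.093]
ft_force: [0.6, -0.6, 0.1]
opening: 0.005
grip_force: 0.1
```

```bash
python3 -c "
from h import *
here()"
```

```text
s 143.9 x -3.4 z 52.5 F [ 0.6 -0.6  0.1] yaw [-180.    -0.   177.2]
```

>>> move_arm --plan '[[[0,0,0],[0,0.001,0],-1],[[0,0,0],[0,0.002,0],-1],[[0,0,0],[0,0.003,0],-1],[[0,0,0],[0,0.003,0],-1],[[0,0,0],[0,0.003,0],-1]]'

```text
t: 13.78
eef_pos: [669.4, 130.6, 52.5]
tcp_rot: [-3.141, -0.0, 3.093]
ft_force: [0.4, -0.5, 0.7]
opening: -0.0
grip_force: 0.1
```

```bash
python3 -c "
from h import *
here()"
```

```text
s 146.9 x -3.3 z 52.5 F [ 0.4 -0.5  0.7] yaw [-180.    -0.   177.2]
```

```bash
python3 -c "
from h import *
p=eyes.read_camera('wrist')
for k in('tensioner_a_roller','tensioner_a'):
  for d in eyes.cut_out(p,k):
    v,u=np.where(d['mask']); print(k,d['uv'],round(d['score'],2),'u',u.min(),u.max(),'v',v.min(),v.max(), len(u))
    if 'roller' in k:
      W=bp(p,d['uv'],70)[0]; print('  s',(W[:2]-[666,-16.3])@[.0454,.999])
print('tip',pj(p,pose()[1]),pj(p,rk(153,83)),pj(p,rk(153,45)),pj(p,rk(167,45)),pj(p,rk(139,45)))
g=p['img'].astype(int)
for v in (180,195,210,225,235,245,255,262):
  row=g[v,260:480].sum(1); print(v,''.join('#' if x<130 else 'O' if x>450 else '.' for x in row[::2]))
"
```

```text
tensioner_a [337.9, 107.4] 0.94 u 289 380 v 11 265 16479
tensioner_a [158.8, 108.5] 0.87 u 80 216 v 12 293 21866
tensioner_a [553.8, 263.9] 0.78 u 513 639 v 251 293 3237
tensioner_a [23.3, 139.1] 0.59 u 0 62 v 13 282 11063
tip [[316.18092436 246.65493907]] [[327.26718393 273.18695019]] [[325.65176109 247.11574081]] [[347.13087769 247.02578783]] [[304.17307933 247.20569197]]
180 OOOOOOOOOOOOOOO.................OOOOOOOOOOOOOOOOOOOOOOOOOOOOOOOOOOOOOOOOOOOOOOOOO......OOOOOOOOOOOOOOOOOOOOOOO
195 .O................................OO..O.OOOOOOO..OOOOOOOOOOOOOOOOOOOOOOOOOOOOOOOO......OOOOOOOOOOOOOOOOOOOOOOO
210 ..................................O.O.....OOO.....OOOOOOOOOOOOOOOOOOOOOOOOOOOOOOO......OOOOOOOOOOOOOOOOOOOOOOO
225 ............................................O.................................................................
235 .......................................##.###.#.######........................................................
245 .........................####.####.##########.##.####.###.....................................................
255 ......................#######.###########################.#...................................................
262 .....................########.#################....#########..................................................
```

```bash
cat >> h.py <<'E'
def swings():
    "apparent arm angle (rad, +left) from the link's edges in the wrist picture; rack seen from robot side"
    p=eyes.read_camera("wrist")
    for d in eyes.cut_out(p,"tensioner_a"):
        v,u=np.where(d["mask"]); W=bp(p,np.c_[u,v],65.)[:,:2]-[666,-16.3]
        x=W@[.999,-.0454]; s=W@[.0454,.999]; o=[]
        for a in np.arange(-55,-14,4):
            k=(x>a)&(x<a+4)
            if k.sum()>8: o.append((a+2,np.median(s[k]),np.ptp(s[k])))
        o=np.array(o)
        if len(o)>4 and abs(o[0,1])<230: print("s",o[:,1].mean().round(1),"width",o[:,2].round(0).astype(int),"angle",np.polyfit(o[:,0],o[:,1],1)[0].round(3))
    return p
E
python3 -c "
from h import *
swings()"
```

```text
s 64.4 width [43 19 19 19 20 19 19 19 20 21 28] angle -0.016
s 162.6 width [42 17 17 17 17 17 17 17 18 20 24] angle 0.211
s -22.8 width [35 13 14 15 17 17 18 19 20 22 25] angle -0.187
```

The angle measure works: the far-left arm (arm 4) reads 0.21, so it is loose, and its unpushed neighbour reads about 0. I'll push on to the hard stop.

>>> move_arm --plan '[[[0,0,0],[0,0.001,0],-1],[[0,0,0],[0,0.002,0],-1],[[0,0,0],[0,0.003,0],-1],[[0,0,0],[0,0.004,0],-1],[[0,0,0],[0,0.004,0],-1]]'

```text
t: 14.65
eef_pos: [669.6, 134.6, 52.5]
tcp_rot: [-3.141, 0.0, 3.093]
ft_force: [-0.0, -0.8, 0.1]
opening: 0.006
grip_force: 0.6
```

```bash
python3 -c "
from h import *
here();swings()"
```

```text
s 151.0 x -3.3 z 52.5 F [-0.  -0.8  0.1] yaw [-180.     0.   177.2]
s -20.5 width [32  9 10 11 13 14 15 16 17 19 22] angle -0.18
s 165.0 width [41 17 17 17 17 18 18 17 18 21 24] angle 0.291
s 165.3 width [21 17 17 17 17 16 17 17 18 21 24] angle 0.257
```

>>> move_arm --plan '[[[0,0,0],[0,0.001,0],-1],[[0,0,0],[0,0.002,0],-1],[[0,0,0],[0,0.003,0],-1],[[0,0,0],[0,0.003,0],-1],[[0,0,0],[0,0.003,0],-1]]'

```text
t: 15.38
eef_pos: [669.9, 137.2, 52.7]
tcp_rot: [-3.141, 0.0, 3.093]
ft_force: [0.2, -5.5, 2.7]
opening: 0.001
grip_force: 2.8
```

```bash
python3 -c "
from h import *
here();swings()"
```

```text
s 153.5 x -3.1 z 52.7 F [ 0.2 -5.5  2.7] yaw [-180.     0.   177.2]
s -19.2 width [30  7  9 10 11 11 13 14 14 17 19] angle -0.202
s 166.2 width [41 18 17 17 17 18 17 17 18 21 24] angle 0.298
s 65.0 width [45 20 20 20 21 20 20 21 21 22 29] angle -0.019
```

>>> move_arm --plan '[[[0,0,0],[0,0.001,0],-1],[[0,0,0],[0,0.002,0],-1],[[0,0,0],[0,0.002,0],-1],[[0,0,0],[0,-0.012,0],-1],[[0,0,0],[0,-0.02,-0.06],-1]]'

```text
t: 16.1
eef_pos: [666.4, 116.8, 108.8]
tcp_rot: [-3.141, -0.009, 3.093]
ft_force: [0.6, 0.5, -0.0]
opening: 0.0
grip_force: 0.0
```

>>> move_arm --plan '[[[0,0,0],[0,0,-0.025],-1],[[0,0,0],[0,-0.06,-0.03],-1],[[0,0,0],[0,-0.12,-0.03],-1],[[0,0,0],[0,-0.133,-0.03],-1],[[0,0,0],[0,-0.133,-0.03],-1]]'

```text
t: 16.73
eef_pos: [662.1, -15.8, 142.4]
tcp_rot: [3.141, -0.0, 3.091]
ft_force: [0.7, 0.6, -0.1]
opening: 0.004
grip_force: 0.0
```

```bash
python3 -c "
from h import *
here();swings();totool(rk(24,50),Y)"
```

```text
s 0.3 x -3.9 z 142.4 F [ 0.7  0.6 -0.1] yaw [180.   -0.  177.1]
s 154.0 width [50 36 21 21 20 20 20 21 21 24 37] angle 0.392
s -43.6 width [46 18 17 17 18 18 18 17 17 18 20] angle -0.005
s 51.2 width [46 17 17 17 17 18 18 18 18 17 21] angle -0.001
s -137.8 width [49 28 21 20 21 21 21 21 21 21 27] angle -0.097
t 16.82 tcp [662.2 -14.1 142.4] rot [180.   -0.  177.2] F [-0.1  0.2 -0.1] open 0.005
shift m [-0.0038  0.022   0.0924] of [667.1   7.7  50. ]
turn deg [ 0.  -0.  -0.2]
```

>>> move_arm --plan '[[[0,0,0],[-0.003,0.01,0.05],-1],[[0,0,0],[-0.003,0.015,0.092],-1],[[0,0,0],[-0.003,0.026,0.092],-1],[[0,0,0],[-0.003,0.034,0.092],-1],[[0,0,0],[-0.003,0.038,0.092],-1]]'

```text
t: 17.45
eef_pos: [668.1, 23.2, 52.6]
tcp_rot: [-3.141, 0.003, 3.094]
ft_force: [0.9, -5.8, 1.8]
opening: 0.005
grip_force: 2.7
```

>>> move_arm --plan '[[[0,0,0],[0,0.001,0],-1],[[0,0,0],[0,0.002,0],-1],[[0,0,0],[0,0.002,0],-1],[[0,0,0],[0,0.002,0],-1],[[0,0,0],[0,0.002,0],-1]]'

```text
t: 18.08
eef_pos: [668.2, 23.4, 52.2]
tcp_rot: [-3.14, 0.003, 3.092]
ft_force: [0.6, -6.7, 4.7]
opening: 0.004
grip_force: 3.4
```

```bash
python3 -c "
from h import *
here();swings()"
```

```text
s 39.8 x 0.4 z 52.2 F [ 0.6 -6.7  4.7] yaw [-179.9    0.2  177.2]
s 57.2 width [42 17 17 17 16 17 16 17 17 18 24] angle 0.1
s 153.5 width [47 21 21 21 22 21 21 21 21 27 38] angle 0.35
s -38.0 width [46 21 20 20 20 20 20 19 19 21 29] angle -0.035
s -127.2 width [38 16 17 18 19 20 21 22 24 25 28] angle -0.208
```

>>> move_arm --plan '[[[0,0,0],[0,0.001,0],-1],[[0,0,0],[0,0.002,0],-1],[[0,0,0],[0,0.003,0],-1],[[0,0,0],[0,0.003,0],-1],[[0,0,0],[0,0.003,0],-1]]'

```text
t: 18.8
eef_pos: [668.4, 25.3, 52.7]
tcp_rot: [-3.139, 0.003, 3.092]
ft_force: [-1.2, -12.5, 8.5]
opening: -0.002
grip_force: 6.8
```

```bash
python3 -c "
from h import *
here()"
```

```text
s 41.7 x 0.6 z 52.7 F [ -1.2 -12.5   8.5] yaw [-179.9    0.2  177.2]
```

Arm 3 (s=51) is sound, stopping hard at 12 N. I'll move on to the next arm.

>>> move_arm --plan '[[[0,0,0],[0,-0.015,0],-1],[[0,0,0],[0,-0.025,-0.055],-1],[[0,0,0],[0,-0.05,-0.075],-1],[[0,0,0],[0,-0.11,-0.075],-1],[[0,0,0],[0,-0.122,-0.075],-1]]'

```text
t: 19.42
eef_pos: [661.1, -97.5, 126.2]
tcp_rot: [-3.141, 0.001, 3.09]
ft_force: [0.5, 0.7, 0.4]
opening: 0.005
grip_force: 0.0
```

>>> move_arm --plan '[[[0,0,0],[0,0,0.05],-1],[[0,0,0],[0,0,0.075],-1],[[0,0,0],[0,0.007,0.075],-1],[[0,0,0],[0,0.012,0.075],-1],[[0,0,0],[0,0.016,0.075],-1]]'

```text
t: 20.05
eef_pos: [663.0, -77.8, 52.0]
tcp_rot: [-3.141, 0.002, 3.093]
ft_force: [0.5, -1.0, 0.6]
opening: 0.004
grip_force: 0.3
```

```bash
python3 -c "
from h import *
here();swings()"
```

```text
s -61.5 x -0.2 z 52.0 F [ 0.5 -1.   0.6] yaw [-1.800e+02  1.000e-01  1.772e+02]
s 45.9 width [48 21 20 21 21 21 20 20 21 22 30] angle 0.134
s -140.0 width [46 20 19 19 20 20 20 19 20 20 28] angle -0.023
s -44.4 width [42 17 17 17 16 16 16 17 17 18 23] angle 0.16
```

>>> move_arm --plan '[[[0,0,0],[0,0.002,0],-1],[[0,0,0],[0,0.004,0],-1],[[0,0,0],[0,0.006,0],-1],[[0,0,0],[0,0.006,0],-1],[[0,0,0],[0,0.006,0],-1]]'

```text
t: 20.78
eef_pos: [662.4, -72.3, 50.4]
tcp_rot: [-3.141, -0.0, 3.093]
ft_force: [-0.6, 1.0, 0.3]
opening: 0.005
grip_force: 0.0
```

```bash
python3 -c "
from h import *
here();swings()"
```

```text
s -56.1 x -1.1 z 50.4 F [-0.6  1.   0.3] yaw [-180.    -0.   177.2]
s -40.7 width [42 17 17 17 17 17 17 17 18 21 24] angle 0.255
s -139.5 width [45 19 20 20 20 20 20 19 19 21 27] angle -0.027
s 46.4 width [48 21 20 20 20 20 21 20 20 21 30] angle 0.141
```

Loose. It should stop near s = -50.5.

>>> move_arm --plan '[[[0,0,0],[0,0.002,0],-1],[[0,0,0],[0,0.004,0],-1],[[0,0,0],[0,0.006,0],-1],[[0,0,0],[0,0.007,0],-1],[[0,0,0],[0,0.007,0],-1]]'

```text
t: 21.5
eef_pos: [662.9, -65.5, 50.7]
tcp_rot: [-3.141, 0.0, 3.093]
ft_force: [0.3, -3.4, 0.9]
opening: 0.003
grip_force: 1.4
```

```bash
python3 -c "
from h import *
here();swings()"
```

```text
s -49.3 x -0.8 z 50.7 F [ 0.3 -3.4  0.9] yaw [-180.     0.   177.2]
s 47.3 width [46 20 20 20 20 20 20 20 20 21 29] angle 0.115
s -138.7 width [46 21 20 20 20 20 20 20 20 21 29] angle -0.047
s -36.8 width [42 17 17 17 17 18 17 18 19 22 24] angle 0.382
```

>>> move_arm --plan '[[[0,0,0],[0,0.002,0],-1],[[0,0,0],[0,0.003,0],-1],[[0,0,0],[0,0.004,0],-1],[[0,0,0],[0,0.004,0],-1],[[0,0,0],[0,0.004,0],-1]]'

```text
t: 22.22
eef_pos: [663.2, -62.2, 51.2]
tcp_rot: [-3.14, 0.001, 3.093]
ft_force: [-1.0, -7.8, 5.6]
opening: 0.006
grip_force: 4.2
```

```bash
python3 -c "
from h import *
here()"
```

```text
s -46.0 x -0.7 z 51.2 F [-1.  -7.8  5.6] yaw [-179.9    0.   177.2]
```

>>> move_arm --plan '[[[0,0,0],[0,-0.015,0],-1],[[0,0,0],[0,-0.025,-0.055],-1],[[0,0,0],[0,-0.07,-0.075],-1],[[0,0,0],[0,-0.13,-0.075],-1],[[0,0,0],[0,-0.138,-0.075],-1]]'

```text
t: 22.85
eef_pos: [655.7, -202.8, 125.5]
tcp_rot: [-3.141, 0.0, 3.089]
ft_force: [-0.5, 1.1, -0.1]
opening: 0.004
grip_force: 0.0
```

>>> move_arm --plan '[[[0,0,0],[-0.001,0,0.05],-1],[[0,0,0],[-0.001,0,0.073],-1],[[0,0,0],[-0.001,0.007,0.073],-1],[[0,0,0],[-0.001,0.012,0.073],-1],[[0,0,0],[-0.001,0.016,0.073],-1]]'

```text
t: 23.48
eef_pos: [658.8, -182.8, 54.0]
tcp_rot: [-3.141, 0.002, 3.094]
ft_force: [0.2, -1.9, 1.0]
opening: 0.006
grip_force: 0.7
```

```bash
python3 -c "
from h import *
here();swings()"
```

```text
s -166.6 x 0.4 z 54.0 F [ 0.2 -1.9  1. ] yaw [-1.799e+02  1.000e-01  1.773e+02]
s -149.2 width [42 16 16 16 16 16 16 17 17 17 23] angle 0.066
s -49.4 width [47 22 22 22 22 22 22 22 22 28 37] angle 0.434
```

>>> move_arm --plan '[[[0,0,0],[0,0.002,0],-1],[[0,0,0],[0,0.004,0],-1],[[0,0,0],[0,0.006,0],-1],[[0,0,0],[0,0.006,0],-1],[[0,0,0],[0,0.006,0],-1]]'

```text
t: 24.2
eef_pos: [659.0, -178.8, 53.5]
tcp_rot: [-3.139, 0.002, 3.093]
ft_force: [0.5, -8.3, 6.5]
opening: 0.003
grip_force: 4.9
```

```bash
python3 -c "
from h import *
here();swings()"
```

```text
s -162.6 x 0.4 z 53.5 F [ 0.5 -8.3  6.5] yaw [-1.799e+02  1.000e-01  1.772e+02]
s -49.0 width [47 22 22 21 21 21 21 22 21 28 38] angle 0.396
```

Arm 1 (far right) is sound. I'll finish its push, then start pushing everything right, beginning with this arm from its left side.

>>> move_arm --plan '[[[0,0,0],[0,0.001,0],-1],[[0,0,0],[0,0.001,0],-1],[[0,0,0],[0,-0.016,0],-1],[[0,0,0],[0,-0.022,-0.055],-1],[[0,0,0],[0,0,-0.075],-1]]'

```text
t: 24.92
eef_pos: [658.8, -178.9, 129.9]
tcp_rot: [-3.141, 0.002, 3.09]
ft_force: [0.5, 0.1, 0.0]
opening: 0.009
grip_force: 0.0
```

>>> move_arm --plan '[[[0,0,0],[-0.003,0.04,0],-1],[[0,0,0],[-0.003,0.04,0.02],-1],[[0,0,0],[-0.003,0.04,0.07],-1],[[0,0,0],[-0.003,0.033,0.073],-1],[[0,0,0],[-0.003,0.03,0.073],-1]]'

```text
t: 25.55
eef_pos: [663.0, -147.8, 55.2]
tcp_rot: [-3.142, -0.0, 3.093]
ft_force: [0.0, 0.6, 0.1]
opening: 0.003
grip_force: 0.5
```

```bash
python3 -c "
from h import *
here();swings()"
```

```text
s -131.5 x 3.0 z 55.2 F [0.  0.6 0.1] yaw [-180.    -0.   177.2]
s -45.9 width [47 30 21 21 20 21 21 20 21 25 33] angle 0.416
```

>>> move_arm --plan '[[[0,0,0],[0,-0.002,0],-1],[[0,0,0],[0,-0.004,0],-1],[[0,0,0],[0,-0.006,0],-1],[[0,0,0],[0,-0.007,0],-1],[[0,0,0],[0,-0.007,0],-1]]'

```text
t: 26.28
eef_pos: [663.0, -153.9, 55.1]
tcp_rot: [3.141, 0.001, 3.093]
ft_force: [2.7, 5.0, 4.4]
opening: 0.006
grip_force: 2.8
```

```bash
python3 -c "
from h import *
here();swings()"
```

```text
s -137.6 x 3.3 z 55.1 F [2.7 5.  4.4] yaw [1.800e+02 1.000e-01 1.772e+02]
s -46.7 width [46 37 21 21 20 20 20 20 20 25 34] angle 0.431
s -150.9 width [42 29 16 16 16 15 15 16 16 16 22] angle -0.099
s 35.5 width [44 17 17 18 19 20 20 21 22 23 25] angle 0.286
```

>>> move_arm --plan '[[[0,0,0],[0,-0.002,0],-1],[[0,0,0],[0,-0.003,0],-1],[[0,0,0],[0,-0.0035,0],-1],[[0,0,0],[0,-0.0035,0],-1],[[0,0,0],[0,-0.0035,0],-1]]'

```text
t: 27.0
eef_pos: [663.1, -155.7, 55.7]
tcp_rot: [3.139, 0.002, 3.093]
ft_force: [2.5, 13.8, 10.7]
opening: 0.005
grip_force: 7.6
```

```bash
python3 -c "
from h import *
here()"
```

```text
s -139.4 x 3.4 z 55.7 F [ 2.5 13.8 10.7] yaw [1.799e+02 1.000e-01 1.772e+02]
```

>>> move_arm --plan '[[[0,0,0],[0,0.012,0],-1],[[0,0,0],[0.002,0.022,-0.055],-1],[[0,0,0],[0.002,0.07,-0.075],-1],[[0,0,0],[0.002,0.13,-0.075],-1],[[0,0,0],[0.002,0.148,-0.075],-1]]'

```text
t: 27.62
eef_pos: [667.2, -7.1, 129.6]
tcp_rot: [-3.141, -0.0, 3.096]
ft_force: [0.0, -0.8, -0.9]
opening: 0.005
grip_force: 0.0
```

>>> move_arm --plan '[[[0,0,0],[0,0,0.04],-1],[[0,0,0],[0,0,0.074],-1],[[0,0,0],[0,-0.015,0.074],-1],[[0,0,0],[0,-0.03,0.074],-1],[[0,0,0],[0,-0.038,0.074],-1]]'

```text
t: 28.25
eef_pos: [666.3, -49.9, 57.1]
tcp_rot: [-3.141, 0.002, 3.091]
ft_force: [1.1, 1.4, 0.1]
opening: 0.005
grip_force: 0.4
```

```bash
python3 -c "
from h import *
here();swings()"
```

```text
s -33.6 x 1.9 z 57.1 F [1.1 1.4 0.1] yaw [-1.800e+02  1.000e-01  1.771e+02]
s 48.8 width [47 19 20 19 19 19 19 19 19 19 28] angle 0.147
s -139.9 width [49 25 22 21 21 21 21 21 21 21 29] angle -0.156
s -47.4 width [42 16 16 17 17 16 17 16 16 17 23] angle -0.057
s 142.5 width [44 18 18 17 18 18 18 18 18 19 21] angle 0.355
```

>>> move_arm --plan '[[[0,0,0],[0,-0.003,0.003],-1],[[0,0,0],[0,-0.006,0.004],-1],[[0,0,0],[0,-0.009,0.004],-1],[[0,0,0],[0,-0.012,0.004],-1],[[0,0,0],[0,-0.012,0.004],-1]]'

```text
t: 28.98
eef_pos: [665.6, -59.8, 52.2]
tcp_rot: [-3.141, 0.002, 3.093]
ft_force: [0.9, 1.4, 5.3]
opening: 0.003
grip_force: 2.0
```

```bash
python3 -c "
from h import *
here();swings()"
```

```text
s -43.5 x 1.6 z 52.2 F [0.9 1.4 5.3] yaw [-1.800e+02  1.000e-01  1.772e+02]
s -140.9 width [47 20 20 20 20 20 20 19 19 20 28] angle -0.154
s 134.1 width [32  5  5  5  5  5  6  6  6  5  8] angle 0.39
s 47.7 width [48 20 20 20 20 21 20 20 20 21 29] angle 0.138
s -53.8 width [42 19 18 18 18 17 18 18 18 21 24] angle -0.276
s 48.3 width [24 20 20 20 20 20 20 20 20 20 28] angle 0.062
```

>>> move_arm --plan '[[[0,0,0],[0,-0.002,0],-1],[[0,0,0],[0,-0.003,0],-1],[[0,0,0],[0,-0.004,0],-1],[[0,0,0],[0,-0.005,0],-1],[[0,0,0],[0,-0.005,0],-1]]'

```text
t: 29.7
eef_pos: [665.6, -64.2, 52.3]
tcp_rot: [3.141, 0.002, 3.093]
ft_force: [1.8, 4.0, 7.7]
opening: 0.002
grip_force: 3.9
```

```bash
python3 -c "
from h import *
here();swings()"
```

```text
s -47.9 x 1.8 z 52.3 F [1.8 4.  7.7] yaw [1.800e+02 1.000e-01 1.772e+02]
s 131.7 width [31  1  2  2  2  2  2  2  2  2  5] angle 0.384
s 47.2 width [48 20 20 20 20 20 20 20 19 20 30] angle 0.136
s -141.1 width [47 34 20 21 21 21 20 20 20 20 27] angle -0.165
s -56.2 width [42 18 17 17 17 17 18 17 17 21 24] angle -0.326
```

>>> move_arm --plan '[[[0,0,0],[0,-0.002,0],-1],[[0,0,0],[0,-0.003,0],-1],[[0,0,0],[0,-0.004,0],-1],[[0,0,0],[0,-0.004,0],-1],[[0,0,0],[0,-0.004,0],-1]]'

```text
t: 30.42
eef_pos: [664.8, -68.6, 51.6]
tcp_rot: [-3.141, 0.0, 3.093]
ft_force: [2.4, 3.3, 2.7]
opening: 0.003
grip_force: 2.0
```

```bash
python3 -c "
from h import *
here()"
```

```text
s -52.3 x 1.2 z 51.6 F [2.4 3.3 2.7] yaw [-180.     0.   177.2]
```

>>> move_arm --plan '[[[0,0,0],[0,-0.001,0],-1],[[0,0,0],[0,-0.002,0],-1],[[0,0,0],[0,-0.003,0],-1],[[0,0,0],[0,-0.003,0],-1],[[0,0,0],[0,-0.003,0],-1]]'

```text
t: 31.05
eef_pos: [664.7, -71.4, 51.9]
tcp_rot: [3.141, 0.001, 3.093]
ft_force: [1.9, 6.6, 7.1]
opening: 0.005
grip_force: 3.7
```

```bash
python3 -c "
from h import *
here();p=swings();cv2.imwrite('pics/w5.png',p['img'][:,:,::-1])"
```

```text
s -55.1 x 1.2 z 51.9 F [1.9 6.6 7.1] yaw [180.    0.  177.2]
s -141.9 width [47 19 20 20 20 20 20 20 20 20 26] angle -0.138
s 46.6 width [48 20 20 20 20 20 20 20 20 20 30] angle 0.148
s 47.2 width [25 20 20 20 20 21 20 21 20 21 30] angle 0.062
s -60.7 width [22 20 18 18 18 19 19 18 19 21 25] angle -0.311
```

View pics/w5.png

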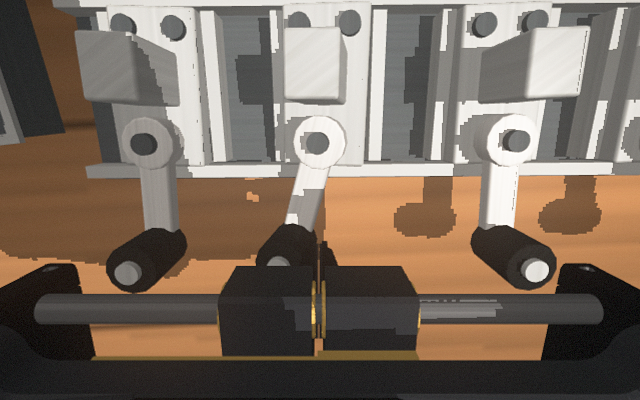

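The middle arm is swung clearly right, with its pivot at (318,142) and roller at (285,250). Its neighbours hold still. One last nudge to be sure it's at the stop.

>>> move_arm --plan '[[[0,0,0],[0,-0.001,0],-1],[[0,0,0],[0,-0.002,0],-1],[[0,0,0],[0,-0.003,0],-1],[[0,0,0],[0,-0.003,0],-1],[[0,0,0],[0,-0.003,0],-1]]'

```text
t: 31.78
eef_pos: [664.7, -74.3, 52.2]
tcp_rot: [3.141, 0.001, 3.093]
ft_force: [1.9, 6.9, 8.4]
opening: 0.006
grip_force: 4.5
```

```bash
python3 -c "
from h import *
here()"
```

```text
s -58.0 x 1.4 z 52.2 F [1.9 6.9 8.4] yaw [1.800e+02 1.000e-01 1.772e+02]
```

It's still moving at a constant 7 N with upward force, so the base is tipping against the hard stop. The stop is reached, so I'll back off.

>>> move_arm --plan '[[[0,0,0],[0,0.004,0],-1],[[0,0,0],[0,0.008,0],-1],[[0,0,0],[0,0.014,0],-1],[[0,0,0],[0,0.025,0],-1],[[0,0,0],[0,0.03,-0.05],-1]]'

```text
t: 32.4
eef_pos: [664.0, -43.8, 98.6]
tcp_rot: [3.141, -0.007, 3.093]
ft_force: [0.4, 0.1, -1.2]
opening: 0.004
grip_force: 0.0
```

```bash
python3 -c "
from h import *
here();swings()"
```

```text
s -27.6 x -0.8 z 98.6 F [ 0.4  0.1 -1.2] yaw [180.   -0.4 177.2]
s -52.4 width [43 18 17 17 18 18 18 18 17 20 24] angle -0.319
s -141.0 width [49 39 21 21 21 21 21 21 21 20 25] angle -0.2
s 149.9 width [51 22 23 24 24 23 23 23 23 27 43] angle 0.421
s 51.1 width [47 32 19 19 19 20 20 19 19 19 24] angle 0.104
```

>>> move_arm --plan '[[[0,0,0],[0,0,-0.03],-1],[[0,0,0],[0,0.055,-0.03],-1],[[0,0,0],[-0.002,0.11,-0.03],-1],[[0,0,0],[-0.002,0.118,-0.03],-1],[[0,0,0],[-0.002,0.118,0],-1]]'

```text
t: 33.12
eef_pos: [674.6, 73.8, 102.8]
tcp_rot: [-3.141, 0.004, 3.095]
ft_force: [1.5, -0.2, -0.6]
opening: 0.0
grip_force: 0.0
```

>>> move_arm --plan '[[[0,0,0],[0,0,0.04],-1],[[0,0,0],[0,-0.007,0.046],-1],[[0,0,0],[0,-0.012,0.046],-1],[[0,0,0],[0,-0.016,0.046],-1],[[0,0,0],[0,-0.018,0.046],-1]]'

```text
t: 33.75
eef_pos: [673.5, 54.5, 56.9]
tcp_rot: [3.142, 0.003, 3.092]
ft_force: [1.2, 2.3, 1.2]
opening: -0.0
grip_force: 0.9
```

```bash
python3 -c "
from h import *
here();swings()"
```

```text
s 71.1 x 4.3 z 56.9 F [1.2 2.3 1.2] yaw [1.800e+02 1.000e-01 1.772e+02]
s 156.4 width [47 19 20 20 20 20 20 20 20 24 32] angle 0.352
s -42.2 width [46 22 21 21 20 21 21 21 22 28 37] angle -0.391
s 56.1 width [42 17 16 16 17 17 17 17 16 16 22] angle -0.012
```

>>> move_arm --plan '[[[0,0,0],[0.002,-0.002,0.003],-1],[[0,0,0],[0.002,-0.004,0.003],-1],[[0,0,0],[0.002,-0.006,0.003],-1],[[0,0,0],[0.002,-0.007,0.003],-1],[[0,0,0],[0.002,-0.007,0.003],-1]]'

```text
t: 34.48
eef_pos: [671.4, 49.3, 53.7]
tcp_rot: [3.14, 0.003, 3.093]
ft_force: [3.1, 8.2, 6.8]
opening: 0.008
grip_force: 6.4
```

```bash
python3 -c "
from h import *
here();swings()"
```

```text
s 65.8 x 2.4 z 53.7 F [3.1 8.2 6.8] yaw [179.9   0.2 177.2]
s 155.8 width [47 21 21 21 21 21 20 20 21 25 35] angle 0.36
s 52.7 width [43 16 17 17 16 16 17 17 17 18 23] angle -0.097
s -42.7 width [46 23 23 22 21 21 23 23 23 28 37] angle -0.396
```

>>> move_arm --plan '[[[0,0,0],[0,0.012,0],-1],[[0,0,0],[0,0.02,-0.055],-1],[[0,0,0],[0,0.07,-0.075],-1],[[0,0,0],[0,0.13,-0.075],-1],[[0,0,0],[0,0.15,-0.075],-1]]'

```text
t: 35.2
eef_pos: [676.9, 201.0, 127.2]
tcp_rot: [-3.141, -0.001, 3.096]
ft_force: [-0.3, 0.3, 0.8]
opening: 0.004
grip_force: 0.0
```

>>> move_arm --plan '[[[0,0,0],[0.001,0,0.04],-1],[[0,0,0],[0.001,0,0.075],-1],[[0,0,0],[0.001,-0.015,0.075],-1],[[0,0,0],[0.001,-0.03,0.075],-1],[[0,0,0],[0.001,-0.042,0.075],-1]]'

```text
t: 35.83
eef_pos: [675.5, 154.3, 54.3]
tcp_rot: [3.141, 0.003, 3.092]
ft_force: [1.2, 1.1, 1.0]
opening: 0.002
grip_force: 0.6
```

```bash
python3 -c "
from h import *
here();swings()"
```

```text
s 170.8 x 1.8 z 54.3 F [1.2 1.1 1. ] yaw [180.    0.2 177.2]
s 64.0 width [48 20 21 20 20 20 20 21 20 21 32] angle -0.166
```

>>> move_arm --plan '[[[0,0,0],[0,-0.003,0],-1],[[0,0,0],[0,-0.006,0],-1],[[0,0,0],[0,-0.009,0],-1],[[0,0,0],[0,-0.012,0],-1],[[0,0,0],[0,-0.012,0],-1]]'

```text
t: 36.55
eef_pos: [674.2, 143.8, 52.7]
tcp_rot: [-3.141, 0.001, 3.093]
ft_force: [1.9, 1.0, 3.7]
opening: 0.006
grip_force: 1.7
```

```bash
python3 -c "
from h import *
here();swings()"
```

```text
s 160.3 x 1.0 z 52.7 F [1.9 1.  3.7] yaw [-180.     0.   177.2]
s 62.8 width [46 20 20 20 20 20 20 20 21 21 30] angle -0.134
s 149.5 width [41 17 17 16 16 16 16 17 18 20 23] angle -0.269
```

>>> move_arm --plan '[[[0,0,0],[0,-0.002,0],-1],[[0,0,0],[0,-0.003,0],-1],[[0,0,0],[0,-0.004,0],-1],[[0,0,0],[0,-0.004,0],-1],[[0,0,0],[0,-0.004,0],-1]]'

```text
t: 37.28
eef_pos: [674.1, 140.7, 52.9]
tcp_rot: [3.141, 0.001, 3.093]
ft_force: [2.6, 6.6, 6.2]
opening: 0.003
grip_force: 4.4
```

```bash
python3 -c "
from h import *
here();swings()"
```

```text
s 157.3 x 1.0 z 52.9 F [2.6 6.6 6.2] yaw [1.799e+02 1.000e-01 1.772e+02]
s 147.8 width [43 18 18 17 17 17 18 18 19 21 25] angle -0.287
s 62.7 width [47 20 20 20 20 20 20 20 20 21 29] angle -0.125
```

Both loose arms and both sound ones have now been rocked both ways: 1 (s=-153) sound, 2 (s=-51) loose, 3 (s=51) sound, 4 (s=153) loose. I'll back off and re-measure the tray, crate and lugs.

>>> move_arm --plan '[[[0,0,0],[0,-0.001,0],-1],[[0,0,0],[0,0.006,0],-1],[[0,0,0],[0,0.022,0],-1],[[0,0,0],[0,0.03,-0.05],-1],[[0,0,0],[0.02,0.03,-0.1],-1]]'

```text
t: 38.0
eef_pos: [654.9, 171.9, 152.4]
tcp_rot: [-3.141, -0.002, 3.094]
ft_force: [-0.2, 0.2, 1.1]
opening: 0.007
grip_force: 0.0
```

>>> move_arm --plan '[[[0,0,0],[0.05,-0.01,0],0.2],[[0,0,0],[0.08,-0.032,0],0.2],[[0,0,0],[0.08,-0.032,0],0.2],[[0,0,0],[0.08,-0.032,0],0.2],[[0,0,0],[0.08,-0.032,0],0.2]]'

```text
t: 38.62
eef_pos: [574.4, 143.2, 152.1]
tcp_rot: [-3.141, -0.0, 3.093]
ft_force: [-0.5, 1.0, -0.5]
opening: 0.475
grip_force: 0.0
```

```bash
cat >> h.py <<'E'
def boxes():
    p=eyes.read_camera("top")
    for k,z in(("tray",28),("crate",45)):
        for d in eyes.cut_out(p,k)[:1]: print(k,round(d["score"],2),[np.round(a,1) for a in rect(p,d["mask"],z)],int(d["mask"].sum()))
    q=eyes.read_camera("side")
    for k,z in(("tray",28),("crate",45)):
        for d in eyes.cut_out(q,k)[:1]: print(" side",k,round(d["score"],2),[np.round(a,1) for a in rect(q,d["mask"],z)])
    return p
E
python3 -c "
from h import *
here();p=boxes();totool(rk(154,42,-101),Y)
q=eyes.read_camera('wrist');cv2.imwrite('pics/w6.png',q['img'][:,:,::-1])
g=[-101,-101,-101]
for s in(154,53): print(s,'lug corners px',pj(q,[rk(s+a,83,-101+b) for a,b in((-13,-15),(13,-15),(13,15),(-13,15))]).round(0).tolist())
"
```

```text
s 155.2 x -98.7 z 152.1 F [-0.5  1.  -0.5] yaw [-180.    -0.   177.2]
tray 0.58 [array([488.5, 405.9]), array([244.2, 134. ]), np.float64(2.2)] 3653
crate 0.62 [array([638.8, -72.9]), array([27.3, 99.2]), np.float64(72.7)] 303
 side tray 0.94 [array([489. , 383.8]), array([245.2, 204.6]), np.float64(2.5)]
 side crate 0.92 [array([ 483.6, -330.3]), array([238.5, 259. ]), np.float64(1.5)]
t 38.92 tcp [573.9 142.9 152.3] rot [-180.    -0.   177.2] F [-0.6 -0.1 -0.2] open 0.599
shift m [ 0.0019 -0.0008  0.1103] of [572.  142.1  42. ]
turn deg [-0.  -0.  -0.2]
154 lug corners px [[300.0, 196.0], [331.0, 196.0], [331.0, 231.0], [300.0, 231.0]]
53 lug corners px [[176.0, 197.0], [208.0, 197.0], [211.0, 231.0], [180.0, 231.0]]
```

View pics/w6.png

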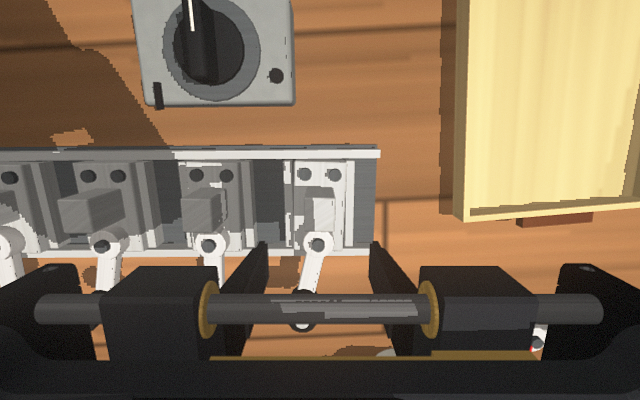

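The wrist view shows the arm 4 lug at about (321,208), centred between the finger tips at u=263 and u=375. I'll descend on it.

>>> move_arm --plan '[[[0,0,0],[0.004,0.0015,0.05],0.2],[[0,0,0],[0.004,0.0015,0.09],0.2],[[0,0,0],[0.004,0.0015,0.109],0.2],[[0,0,0],[0.004,0.0015,0.109],-0.2],[[0,0,0],[0.004,0.0015,0.109],-1]]'

```text
t: 39.6
eef_pos: [570.4, 144.5, 44.3]
tcp_rot: [-3.141, 0.001, 3.093]
ft_force: [0.8, -0.1, -0.1]
opening: 0.447
grip_force: 0.0
```

>>> move_arm --plan '[[[0,0,0],[0,0,0],-1],[[0,0,0],[0,0,0],-1],[[0,0,0],[0,0,0],-1],[[0,0,0],[0,0,0],-1],[[0,0,0],[0,0,0],-1]]'

```text
t: 40.22
eef_pos: [570.3, 144.4, 44.3]
tcp_rot: [-3.141, 0.001, 3.093]
ft_force: [-1.5, -2.5, 6.9]
opening: 0.275
grip_force: 29.8
```

>>> move_arm --plan '[[[0,0,0],[0,0,-0.02],-1],[[0,0,0],[0,0,-0.04],-1],[[0,0,0],[0,0,-0.08],-1],[[0,0,0],[0,0,-0.125],-1],[[0,0,0],[0,0,-0.125],-1]]'

```text
t: 40.85
eef_pos: [570.8, 144.7, 170.9]
tcp_rot: [3.141, 0.004, 3.093]
ft_force: [0.9, -0.0, -7.9]
opening: 0.27
grip_force: 29.9
```

```bash
python3 -c "
from h import *
here();p=boxes();print(pose()[0]['moment'],pose()[0]['opening'])"
```

```text
s 156.5 x -102.4 z 170.9 F [ 0.9 -0.  -7.9] yaw [180.    0.3 177.2]
tray 0.56 [array([488.4, 408.5]), array([244.3, 128.7]), np.float64(2.3)] 3432
crate 0.67 [array([ 483.4, -352.1]), array([232., 206.]), np.float64(3.2)] 7273
 side tray 0.55 [array([489.4, 384. ]), array([248.3, 207.7]), np.float64(1.5)]
 side crate 0.74 [array([ 484.2, -329.4]), array([233.6, 252.5]), np.float64(3.2)]
[ 0.12482032 -0.02258579 -0.01038433] 0.2691684690523037
```

Arm 4 is held at 7.9 N. The crate has been knocked to (483,-352), yaw 3.2°. I'll carry the arm to the crate's right slot.

>>> move_arm --plan '[[[0,0,0],[0.009,-0.05,0],-1],[[0,0,-1],[0.018,-0.105,0],-1],[[0,0,-2],[0.028,-0.16,0],-1],[[0,0,-3],[0.037,-0.215,0],-1],[[0,0,-4],[0.046,-0.27,0],-1]]'

```text
t: 41.78
eef_pos: [510.0, -124.6, 167.8]
tcp_rot: [3.141, -0.001, -3.12]
ft_force: [0.7, -0.2, -6.7]
opening: 0.275
grip_force: 29.9
```

>>> move_arm --plan '[[[0,0,0],[0.005,-0.055,0],-1],[[0,0,0],[0.01,-0.11,0],-1],[[0,0,0],[0.015,-0.165,0],-1],[[0,0,0],[0.02,-0.22,0],-1],[[0,0,0],[0.024,-0.25,0],-1]]'

```text
t: 42.4
eef_pos: [491.3, -375.9, 167.2]
tcp_rot: [3.141, -0.001, -3.122]
ft_force: [0.3, 0.7, -6.8]
opening: 0.274
grip_force: 30.0
```

```bash
python3 -c "
from h import *
boxes();totool([450,-399,80],np.radians(183.2))"
```

```text
tray 0.68 [array([489.5, 372.6]), array([245.1, 200.8]), np.float64(2.3)] 6590
crate 0.96 [array([ 484.3, -349.7]), array([231.3, 204.7]), np.float64(2.2)] 3775
 side tray 0.68 [array([ 652.2, -199.9]), array([ 61. , 125.9]), np.float64(58.6)]
 side crate 0.69 [array([ 484.1, -330.9]), array([235.3, 258.5]), np.float64(4.0)]
t 42.7 tcp [ 492.1 -372.4  168. ] rot [ 1.800e+02 -1.000e-01 -1.788e+02] F [-0.1  0.  -6.5] open 0.269
shift m [ 0.0426 -0.0257  0.088 ] of [ 450 -399   80]
turn deg [ 0.  -0.1 -2. ]
```

>>> move_arm --plan '[[[0,0,-1],[0.02,-0.013,0],-1],[[0,0,-2],[0.0425,-0.0265,0],-1],[[0,0,-2],[0.0425,-0.0265,0.045],-1],[[0,0,-2],[0.0425,-0.0265,0.085],-1],[[0,0,-2],[0.0425,-0.0265,0.105],-1]]'

```text
t: 43.32
eef_pos: [450.0, -399.2, 61.7]
tcp_rot: [3.14, -0.002, -3.084]
ft_force: [-0.4, 1.4, -7.1]
opening: 0.268
grip_force: 30.0
```

```bash
python3 -c "
from h import *
totool([450,-399,43],np.radians(183.2))"
```

```text
t 43.33 tcp [ 450.  -399.2   61.7] rot [ 1.799e+02 -1.000e-01 -1.767e+02] F [-0.4  1.4 -7.1] open 0.268
shift m [-0.0001  0.0001  0.0187] of [ 450 -399   43]
turn deg [ 0.1 -0.1  0.1]
```

>>> move_arm --plan '[[[0,0,0],[0,0,0.007],-1],[[0,0,0],[0,0,0.013],-1],[[0,0,0],[0,0,0.017],-1],[[0,0,0],[0,0,0.019],-1],[[0,0,0],[0,0,0.02],-1]]'

```text
t: 43.95
eef_pos: [450.3, -401.0, 43.9]
tcp_rot: [-3.141, 0.0, -3.086]
ft_force: [0.0, -0.3, -6.7]
opening: 0.273
grip_force: 30.0
```

```bash
python3 -c "
from h import *
totool([450,-399,43],np.radians(183.2))"
```

```text
t 43.95 tcp [ 450.3 -401.    43.9] rot [-180.     0.  -176.8] F [ 0.  -0.3 -6.7] open 0.273
shift m [0.0002 0.002  0.0009] of [ 450 -399   43]
turn deg [-0.  0.  0.]
```

>>> move_arm --plan '[[[0,0,0],[0,0,0.001],-1],[[0,0,0],[0,0,0.002],-1],[[0,0,0],[0,0,0.003],-1],[[0,0,0],[0,0,0.003],-1],[[0,0,0],[0,0,0.003],-1]]'

```text
t: 44.58
eef_pos: [449.7, -401.1, 42.7]
tcp_rot: [-3.14, -0.0, -3.086]
ft_force: [-10.7, 2.5, 16.9]
opening: 0.274
grip_force: 30.0
```

Touchdown at +17 N. I'll release with a small opening, rise, and head for arm 2.

>>> move_arm --plan '[[[0,0,0],[0,0,-0.001],-0.1],[[0,0,0],[0,0,-0.001],-0.1],[[0,0,0],[0,0,-0.001],-0.1],[[0,0,0],[0,0,-0.055],-0.1],[[0,0,0],[0,0,-0.11],-0.1]]'

```text
t: 45.2
eef_pos: [450.1, -400.6, 151.4]
tcp_rot: [3.141, -0.001, -3.086]
ft_force: [0.2, -0.3, 1.2]
opening: 0.45
grip_force: 0.0
```

```bash
python3 -c "
from h import *
p=eyes.read_camera('wrist');cv2.imwrite('pics/w7.png',p['img'][:,:,::-1])
totool(rk(-48,155,-102),Y)"
```

```text
t 45.25 tcp [ 452.1 -402.6  159.1] rot [-179.6    0.3 -176.8] F [ 1.5 -1.4  5.6] open 0.45
shift m [-0.1289  0.3363  0.0024] of [561.8 -59.7 155. ]
turn deg [-0.4  0.3  5.8]
```

View pics/w7.png

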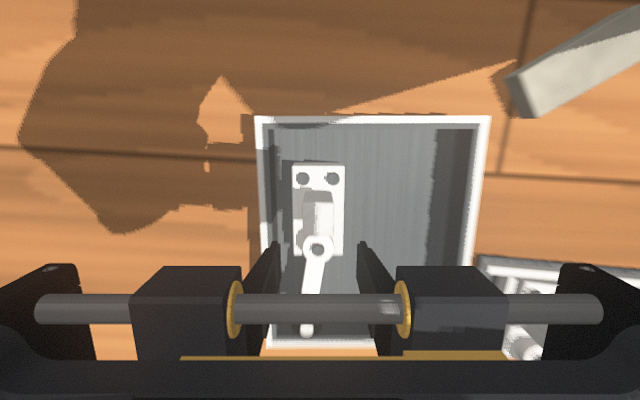

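The arm sits flat in the crate at (318,210). On to arm 2.

>>> move_arm --plan '[[[0,0,1],[-0.021,0.055,0],0],[[0,0,2],[-0.043,0.11,0],0],[[0,0,3],[-0.064,0.165,0],0.2],[[0,0,4.5],[-0.086,0.22,0],0.2],[[0,0,5.8],[-0.107,0.275,0],0.2]]'

```text
t: 45.88
eef_pos: [542.2, -118.4, 150.5]
tcp_rot: [-3.141, 0.001, 3.096]
ft_force: [1.6, -0.7, 0.1]
opening: 0.597
grip_force: 0.0
```

```bash
python3 -c "
from h import *
totool(rk(-48,44,-102),Y)"
```

```text
t 45.88 tcp [ 542.2 -118.4  150.5] rot [-180.     0.   177.4] F [ 1.6 -0.7  0.1] open 0.597
shift m [-0.0168  0.0596  0.1064] of [561.8 -59.7  44. ]
turn deg [-0.  0. -0.]
```

>>> move_arm --plan '[[[0,0,0],[-0.01,0.035,0],0.2],[[0,0,0],[-0.017,0.059,0],0.2],[[0,0,0],[-0.017,0.059,0.03],0.2],[[0,0,0],[-0.017,0.059,0.05],0.2],[[0,0,0],[-0.017,0.059,0.05],0.2]]'

```text
t: 46.5
eef_pos: [560.7, -61.8, 99.3]
tcp_rot: [3.141, -0.002, 3.097]
ft_force: [0.1, 0.3, 0.9]
opening: 0.602
grip_force: 0.0
```

```bash
python3 -c "
from h import *
here();totool(rk(-48,44,-102),Y)"
```

```text
s -50.3 x -103.1 z 99.3 F [0.1 0.3 0.9] yaw [ 1.800e+02 -1.000e-01  1.774e+02]
t 46.5 tcp [560.7 -61.8  99.3] rot [ 1.800e+02 -1.000e-01  1.774e+02] F [0.1 0.3 0.9] open 0.602
shift m [-0.0012  0.0022  0.0553] of [561.8 -59.7  44. ]
turn deg [ 0.  -0.1  0. ]
```

>>> move_arm --plan '[[[0,0,0],[-0.001,0.002,0.03],0.2],[[0,0,0],[-0.001,0.002,0.055],0.2],[[0,0,0],[-0.001,0.002,0.055],-0.2],[[0,0,0],[-0.001,0.002,0.055],-1],[[0,0,0],[-0.001,0.002,0.055],-1]]'

```text
t: 47.12
eef_pos: [563.0, -60.3, 46.8]
tcp_rot: [-3.141, 0.002, 3.096]
ft_force: [-0.1, 0.3, -0.2]
opening: 0.341
grip_force: 0.0
```

>>> move_arm --plan '[[[0,0,0],[0,0,0],-1],[[0,0,0],[0,0,0],-1],[[0,0,0],[0,0,0],-1],[[0,0,0],[0,0,0],-1],[[0,0,0],[0,0,0],-1]]'

```text
t: 47.75
eef_pos: [562.8, -60.1, 46.5]
tcp_rot: [-3.141, 0.001, 3.097]
ft_force: [-0.4, 2.3, 5.9]
opening: 0.27
grip_force: 29.9
```

>>> move_arm --plan '[[[0,0,0],[0,0,-0.02],-1],[[0,0,0],[0,0,-0.04],-1],[[0,0,0],[0,0,-0.08],-1],[[0,0,0],[0,0,-0.125],-1],[[0,0,0],[0,0,-0.125],-1]]'

```text
t: 48.38
eef_pos: [563.3, -60.3, 173.0]
tcp_rot: [-3.14, 0.005, 3.097]
ft_force: [-0.8, -0.1, -8.3]
opening: 0.27
grip_force: 29.9
```

```bash
python3 -c "
from h import *
boxes();totool([445,-309,168],np.radians(183))"
```

```text
tray 0.68 [array([490.6, 374.5]), array([247.6, 199.1]), np.float64(2.6)] 6523
crate 0.87 [array([ 482.9, -352.5]), array([234. , 207.2]), np.float64(2.7)] 6220
 side tray 0.75 [array([489., 384.]), array([245.1, 204.8]), np.float64(2.4)]
 side crate 0.55 [array([ 483. , -328.1]), array([230.8, 258.3]), np.float64(3.2)]
t 48.67 tcp [561.7 -60.  168.9] rot [180.   -0.2 177.4] F [-0.5 -0.3 -6.5] open 0.27
shift m [ 0.1053 -0.254   0.0011] of [ 445 -309  168]
turn deg [ 0.  -0.2 -5.6]
```

>>> move_arm --plan '[[[0,0,-1],[0.02,-0.05,0],-1],[[0,0,-2],[0.042,-0.103,0],-1],[[0,0,-3.5],[0.064,-0.156,0],-1],[[0,0,-5],[0.086,-0.21,0],-1],[[0,0,-5.6],[0.1053,-0.254,0],-1]]'

```text
t: 49.3
eef_pos: [444.4, -310.8, 169.7]
tcp_rot: [3.141, -0.001, -3.089]
ft_force: [1.2, -0.1, -5.6]
opening: 0.273
grip_force: 29.8
```

>>> move_arm --plan '[[[0,0,0],[0,0,0],-1],[[0,0,0],[0,0,0.05],-1],[[0,0,0],[0,0,0.085],-1],[[0,0,0],[0,0,0.1],-1],[[0,0,0],[0,0,0.1],-1]]'

```text
t: 49.92
eef_pos: [445.8, -308.7, 70.0]
tcp_rot: [3.141, -0.001, -3.089]
ft_force: [-0.2, 0.3, -5.8]
opening: 0.27
grip_force: 30.0
```

```bash
python3 -c "
from h import *
totool([445,-309,44],np.radians(183))"
```

```text
t 49.92 tcp [ 445.8 -308.7   70. ] rot [ 1.799e+02 -1.000e-01 -1.770e+02] F [-0.2  0.3 -5.8] open 0.27
shift m [ 0.0007 -0.0003  0.026 ] of [ 445 -309   44]
turn deg [ 0.1 -0.1  0. ]
```

Contact is expected at TCP z ≈ 44.5.

>>> move_arm --plan '[[[0,0,0],[0,0,0.008],-1],[[0,0,0],[0,0,0.015],-1],[[0,0,0],[0,0,0.02],-1],[[0,0,0],[0,0,0.022],-1],[[0,0,0],[0,0,0.0225],-1]]'

```text
t: 50.55
eef_pos: [445.7, -309.2, 48.1]
tcp_rot: [-3.141, 0.0, -3.089]
ft_force: [-0.5, -0.2, -6.1]
opening: 0.27
grip_force: 30.0
```

>>> move_arm --plan '[[[0,0,0],[0,0,0.001],-1],[[0,0,0],[0,0,0.002],-1],[[0,0,0],[0,0,0.003],-1],[[0,0,0],[0,0,0.0035],-1],[[0,0,0],[0,0,0.0035],-1]]'

```text
t: 51.18
eef_pos: [445.4, -309.7, 46.0]
tcp_rot: [-3.14, 0.0, -3.089]
ft_force: [-7.7, -0.7, 13.0]
opening: 0.276
grip_force: 30.0
```

>>> move_arm --plan '[[[0,0,0],[0,0,0.001],-1],[[0,0,0],[0,0,0.001],-0.1],[[0,0,0],[0,0,0.001],-0.1],[[0,0,0],[0,0,0.001],-0.1],[[0,0,0],[0,0,-0.05],-0.1]]'

```text
t: 51.8
eef_pos: [444.6, -308.1, 92.6]
tcp_rot: [3.137, -0.004, -3.089]
ft_force: [0.3, -1.1, 0.1]
opening: 0.449
grip_force: 0.0
```

>>> move_arm --plan '[[[0,0,0],[0,0,-0.055],-0.1],[[0,0,0],[0,0,-0.055],0],[[0,0,0],[0,0,-0.055],0.1],[[0,0,0],[0,0,-0.055],0.2],[[0,0,0],[0,0,-0.055],0.2]]'

```text
t: 52.42
eef_pos: [445.4, -308.9, 148.6]
tcp_rot: [3.141, -0.001, -3.089]
ft_force: [0.6, -0.2, -0.4]
opening: 0.596
grip_force: 0.0
```

```bash
python3 -c "
from h import *
p=eyes.read_camera('wrist');cv2.imwrite('pics/w8.png',p['img'][:,:,::-1])
totool(rk(-149.5,150,-102),Y)"
```

```text
t 52.48 tcp [ 445.5 -308.9  148.8] rot [ 1.80e+02 -1.00e-01 -1.77e+02] F [-0.1  0.1  0.3] open 0.602
shift m [-0.1193  0.1418 -0.0013] of [ 557.2 -161.1  150. ]
turn deg [ 0.  -0.1  5.6]
```

>>> move_arm --plan '[[[0,0,1.5],[-0.035,0.042,0],0.2],[[0,0,3],[-0.07,0.084,0],0.2],[[0,0,4.5],[-0.1,0.12,0],0.2],[[0,0,5.6],[-0.1193,0.1418,0],0.2],[[0,0,5.6],[-0.1193,0.1418,0.04],0.2]]'

```text
t: 53.1
eef_pos: [559.8, -160.0, 110.7]
tcp_rot: [-3.14, 0.005, 3.099]
ft_force: [-0.5, -0.1, -0.4]
opening: 0.603
grip_force: 0.0
```

```bash
python3 -c "
from h import *
here();totool(rk(-150,44,-102),Y)"
```

```text
s -148.4 x -99.6 z 110.7 F [-0.5 -0.1 -0.4] yaw [-179.9    0.3  177.5]
t 53.1 tcp [ 559.8 -160.   110.7] rot [-179.9    0.3  177.5] F [-0.5 -0.1 -0.4] open 0.603
shift m [ 0.0028 -0.0015  0.0667] of [ 557.2 -161.6   44. ]
turn deg [-0.1  0.3  0.1]
```

>>> move_arm --plan '[[[0,0,0],[0.0005,-0.001,0.035],0.2],[[0,0,0],[0.0005,-0.001,0.064],0.2],[[0,0,0],[0.0005,-0.001,0.064],-0.2],[[0,0,0],[0.0005,-0.001,0.064],-1],[[0,0,0],[0.0005,-0.001,0.064],-1]]'

```text
t: 53.72
eef_pos: [557.4, -162.5, 46.8]
tcp_rot: [-3.141, 0.002, 3.096]
ft_force: [0.4, 0.8, 0.3]
opening: 0.34
grip_force: 0.0
```

>>> move_arm --plan '[[[0,0,0],[0,0,0],-1],[[0,0,0],[0,0,0],-1],[[0,0,0],[0,0,0],-1],[[0,0,0],[0,0,0],-1],[[0,0,0],[0,0,0],-1]]'

```text
t: 54.35
eef_pos: [557.2, -162.4, 46.6]
tcp_rot: [-3.141, 0.001, 3.097]
ft_force: [-1.8, 1.3, 7.0]
opening: 0.274
grip_force: 29.7
```

>>> move_arm --plan '[[[0,0,0],[0,0,-0.02],-1],[[0,0,0],[0,0,-0.04],-1],[[0,0,0],[0,0,-0.08],-1],[[0,0,0],[0,0,-0.125],-1],[[0,0,0],[0,0,-0.125],-1]]'

```text
t: 54.98
eef_pos: [557.7, -162.5, 172.8]
tcp_rot: [-3.14, 0.004, 3.097]
ft_force: [-0.0, -1.1, -9.0]
opening: 0.268
grip_force: 30.0
```

```bash
python3 -c "
from h import *
boxes();c=np.array([489.3,373.5]);y=np.radians(2.3)
M=np.array([[np.cos(y),-np.sin(y)],[np.sin(y),np.cos(y)]])
for b in(45,-45):
  t=c+M@[-36,b]; totool([*t,169],np.radians(182.3))"
```

```text
tray 0.89 [array([489.5, 373.8]), array([244.9, 198.2]), np.float64(2.3)] 5935
crate 0.57 [array([ 485.3, -373.3]), array([234.1, 171.9]), np.float64(1.3)] 3640
 side tray 0.7 [array([489.4, 383.7]), array([246. , 205.1]), np.float64(2.3)]
 side crate 0.85 [array([ 481.2, -331.3]), array([234.6, 258.6]), np.float64(3.6)]
t 55.27 tcp [ 556.2 -162.   168.8] rot [180.   -0.2 177.4] F [ 0.6 -0.3 -8.2] open 0.268
shift m [0.1307 0.5737 0.0006] of [451.5 417.  169. ]
turn deg [ 0.1 -0.2 -4.9]
t 55.27 tcp [ 556.2 -162.   168.8] rot [180.   -0.2 177.4] F [ 0.6 -0.3 -8.2] open 0.268
shift m [0.123  0.484  0.0005] of [455.1 327.1 169. ]
turn deg [ 0.1 -0.2 -4.9]
```

>>> move_arm --plan '[[[0,0,0],[0.012,0.05,0],-1],[[0,0,-1],[0.025,0.107,0],-1],[[0,0,-2],[0.038,0.164,0],-1],[[0,0,-3],[0.051,0.221,0],-1],[[0,0,-4],[0.064,0.278,0],-1]]'

```text
t: 55.9
eef_pos: [504.7, 120.1, 169.7]
tcp_rot: [-3.141, -0.001, -3.117]
ft_force: [1.6, 0.3, -7.0]
opening: 0.273
grip_force: 29.8
```

```bash
python3 -c "
from h import *
totool([451.5,417,169],np.radians(182.3))"
```

```text
t 55.9 tcp [504.7 120.1 169.7] rot [-1.800e+02 -1.000e-01 -1.786e+02] F [ 1.6  0.3 -7. ] open 0.273
shift m [0.0458 0.2981 0.0006] of [451.5 417.  169. ]
turn deg [-0.  -0.1 -0.9]
```

>>> move_arm --plan '[[[0,0,-0.3],[0.009,0.06,0],-1],[[0,0,-0.6],[0.018,0.12,0],-1],[[0,0,-0.9],[0.027,0.18,0],-1],[[0,0,-0.9],[0.036,0.24,0],-1],[[0,0,-0.9],[0.045,0.294,0],-1]]'

```text
t: 56.52
eef_pos: [452.3, 413.2, 169.2]
tcp_rot: [-3.141, -0.001, -3.101]
ft_force: [1.7, 0.5, -7.1]
opening: 0.269
grip_force: 29.8
```

```bash
python3 -c "
from h import *
boxes();totool([451.5,417,46],np.radians(182.3))"
```

```text
tray 0.84 [array([490.7, 372. ]), array([246.8, 197.6]), np.float64(1.3)] 5522
crate 0.79 [array([ 483.5, -352. ]), array([231.9, 206.2]), np.float64(3.2)] 5090
 side tray 0.65 [array([489.7, 384.3]), array([245.6, 204.7]), np.float64(1.7)]
t 56.83 tcp [453.1 410.4 169.5] rot [-1.799e+02 -1.000e-01 -1.777e+02] F [-0.6 -1.1 -7.5] open 0.275
shift m [0.0012 0.0068 0.1235] of [451.5 417.   46. ]
turn deg [-0.1 -0.1 -0. ]
```

>>> move_arm --plan '[[[0,0,0],[0.001,0.006,0.03],-1],[[0,0,0],[0.001,0.006,0.075],-1],[[0,0,0],[0.001,0.006,0.105],-1],[[0,0,0],[0.001,0.006,0.115],-1],[[0,0,0],[0.001,0.006,0.118],-1]]'

```text
t: 57.45
eef_pos: [452.6, 416.7, 52.7]
tcp_rot: [-3.141, 0.0, -3.102]
ft_force: [0.9, -0.2, -7.3]
opening: 0.272
grip_force: 29.7
```

```bash
python3 -c "
from h import *
totool([451.5,417,45],np.radians(182.3))"
```

```text
t 57.45 tcp [452.6 416.7  52.7] rot [-180.     0.  -177.7] F [ 0.9 -0.2 -7.3] open 0.272
shift m [0.0011 0.0004 0.0077] of [451.5 417.   45. ]
turn deg [-0.  0. -0.]
```

>>> move_arm --plan '[[[0,0,0],[0,0,0.002],-1],[[0,0,0],[0,0,0.004],-1],[[0,0,0],[0,0,0.005],-1],[[0,0,0],[0,0,0.006],-1],[[0,0,0],[0,0,0.006],-1]]'

```text
t: 58.08
eef_pos: [451.8, 417.7, 47.5]
tcp_rot: [3.141, 0.001, -3.101]
ft_force: [-5.0, 0.3, 2.0]
opening: 0.274
grip_force: 29.8
```

>>> move_arm --plan '[[[0,0,0],[0,0,0.001],-1],[[0,0,0],[0,0,0.002],-1],[[0,0,0],[0,0,0.0025],-1],[[0,0,0],[0,0,0.0025],-1],[[0,0,0],[0,0,0.0025],-1]]'

```text
t: 58.7
eef_pos: [451.6, 418.9, 46.4]
tcp_rot: [3.139, 0.002, -3.101]
ft_force: [-11.1, 4.4, 13.9]
opening: 0.273
grip_force: 30.0
```

>>> move_arm --plan '[[[0,0,0],[0,0,0],-0.1],[[0,0,0],[0,0,0],-0.1],[[0,0,0],[0,0,0],-0.1],[[0,0,0],[0,0,-0.05],-0.1],[[0,0,0],[0,0,-0.105],-0.1]]'

```text
t: 59.32
eef_pos: [451.9, 416.7, 149.5]
tcp_rot: [-3.14, -0.001, -3.102]
ft_force: [1.5, -0.3, 0.5]
opening: 0.451
grip_force: 0.0
```

```bash
python3 -c "
from h import *
totool(rk(54,150,-102),Y)"
```

```text
t 59.33 tcp [451.9 416.7 149.5] rot [-1.799e+02 -1.000e-01 -1.777e+02] F [ 1.5 -0.3  0.5] open 0.451
shift m [-9.950e-02 -3.788e-01 -1.000e-04] of [566.5  42.2 150. ]
turn deg [-0.1 -0.1  4.9]
```

Now to arm 3, the last one.

>>> move_arm --plan '[[[0,0,1],[-0.015,-0.057,0],0],[[0,0,2],[-0.03,-0.114,0],0.2],[[0,0,3],[-0.045,-0.171,0],0.2],[[0,0,4],[-0.06,-0.228,0],0.2],[[0,0,4.9],[-0.075,-0.285,0],0.2]]'

```text
t: 59.95
eef_pos: [538.9, 133.4, 149.1]
tcp_rot: [-3.141, 0.0, 3.096]
ft_force: [1.6, 0.9, 0.3]
opening: 0.597
grip_force: 0.0
```

```bash
python3 -c "
from h import *
totool(rk(54,100,-102),Y)"
```

```text
t 59.95 tcp [538.9 133.4 149.1] rot [-180.     0.   177.4] F [1.6 0.9 0.3] open 0.597
shift m [-0.0316 -0.0897  0.0492] of [566.5  42.2 100. ]
turn deg [-0.  0. -0.]
```

>>> move_arm --plan '[[[0,0,0],[-0.018,-0.05,0],0.2],[[0,0,0],[-0.031,-0.088,0],0.2],[[0,0,0],[-0.031,-0.088,0.03],0.2],[[0,0,0],[-0.031,-0.088,0.05],0.2],[[0,0,0],[-0.031,-0.088,0.05],0.2]]'

```text
t: 60.58
eef_pos: [564.8, 45.8, 97.9]
tcp_rot: [-3.141, -0.002, 3.096]
ft_force: [0.1, -0.7, 0.3]
opening: 0.599
grip_force: 0.0
```

```bash
python3 -c "
from h import *
here();totool(rk(54,45,-102),Y)"
```

```text
s 57.4 x -103.9 z 97.9 F [ 0.1 -0.7  0.3] yaw [-1.800e+02 -1.000e-01  1.774e+02]
t 60.58 tcp [564.8  45.8  97.9] rot [-1.800e+02 -1.000e-01  1.774e+02] F [ 0.1 -0.7  0.3] open 0.599
shift m [-0.0019 -0.0035  0.0529] of [566.5  42.2  45. ]
turn deg [-0.  -0.1 -0. ]
```

>>> move_arm --plan '[[[0,0,0],[-0.002,-0.0035,0.03],0.2],[[0,0,0],[-0.002,-0.0035,0.053],0.2],[[0,0,0],[-0.002,-0.0035,0.053],-0.2],[[0,0,0],[-0.002,-0.0035,0.053],-1],[[0,0,0],[-0.002,-0.0035,0.053],-1]]'

```text
t: 61.2
eef_pos: [567.8, 42.5, 47.3]
tcp_rot: [-3.141, 0.002, 3.097]
ft_force: [-0.4, 1.0, 0.6]
opening: 0.343
grip_force: 0.0
```

>>> move_arm --plan '[[[0,0,0],[0,0,0],-1],[[0,0,0],[0,0,0],-1],[[0,0,0],[0,0,0],-1],[[0,0,0],[0,0,0],-1],[[0,0,0],[0,0,0],-1]]'

```text
t: 61.82
eef_pos: [567.8, 42.2, 47.0]
tcp_rot: [-3.141, 0.002, 3.097]
ft_force: [0.2, -1.0, 6.9]
opening: 0.271
grip_force: 29.7
```

>>> move_arm --plan '[[[0,0,0],[0,0,-0.02],-1],[[0,0,0],[0,0,-0.04],-1],[[0,0,0],[0,0,-0.08],-1],[[0,0,0],[0,0,-0.125],-1],[[0,0,0],[0,0,-0.125],-1]]'

```text
t: 62.45
eef_pos: [568.1, 42.6, 173.1]
tcp_rot: [-3.141, 0.004, 3.096]
ft_force: [-0.5, -0.7, -8.6]
opening: 0.274
grip_force: 29.9
```

```bash
python3 -c "
from h import *
boxes();totool([455,327,170],np.radians(182.3))"
```

```text
tray 0.62 [array([488.5, 374. ]), array([247.3, 198.1]), np.float64(2.6)] 5524
 side tray 0.85 [array([490.1, 382.5]), array([251. , 211.5]), np.float64(2.2)]
 side crate 0.62 [array([316.8, 202.2]), array([137.9,  39. ]), np.float64(33.1)]
t 62.75 tcp [566.5  42.5 169.3] rot [-180.    -0.2  177.4] F [-0.1 -0.3 -7.7] open 0.27
shift m [ 0.1243  0.2791 -0.0004] of [455 327 170]
turn deg [-0.  -0.2 -4.9]
```

>>> move_arm --plan '[[[0,0,-1],[0.024,0.054,0],-1],[[0,0,-2],[0.049,0.11,0],-1],[[0,0,-3],[0.074,0.166,0],-1],[[0,0,-4],[0.099,0.223,0],-1],[[0,0,-4.9],[0.1243,0.279,0],-1]]'

```text
t: 63.38
eef_pos: [454.6, 328.5, 170.0]
tcp_rot: [-3.141, -0.001, -3.101]
ft_force: [1.8, 0.9, -7.7]
opening: 0.275
grip_force: 29.5
```

>>> move_arm --plan '[[[0,0,0],[0,0,0],-1],[[0,0,0],[0,0,0.04],-1],[[0,0,0],[0,0,0.08],-1],[[0,0,0],[0,0,0.1],-1],[[0,0,0],[0,0,0.105],-1]]'

```text
t: 64.0
eef_pos: [455.3, 325.9, 64.1]
tcp_rot: [-3.14, -0.003, -3.102]
ft_force: [0.5, -1.1, -8.3]
opening: 0.276
grip_force: 29.7
```

```bash
python3 -c "
from h import *
totool([455,327,47],np.radians(182.3))"
```

```text
t 64.0 tcp [455.3 325.9  64.1] rot [-179.9   -0.2 -177.7] F [ 0.5 -1.1 -8.3] open 0.276
shift m [0.0002 0.0012 0.0171] of [455 327  47]
turn deg [-0.1 -0.2 -0. ]
```

>>> move_arm --plan '[[[0,0,0],[0,0.0005,0.006],-1],[[0,0,0],[0,0.0005,0.011],-1],[[0,0,0],[0,0.0005,0.014],-1],[[0,0,0],[0,0.0005,0.016],-1],[[0,0,0],[0,0.0005,0.0165],-1]]'

```text
t: 64.62
eef_pos: [455.3, 327.5, 50.2]
tcp_rot: [3.142, -0.0, -3.101]
ft_force: [-5.5, 0.3, 4.3]
opening: 0.271
grip_force: 29.7
```

>>> move_arm --plan '[[[0,0,0],[0,0,0.001],-1],[[0,0,0],[0,0,0.002],-1],[[0,0,0],[0,0,0.0025],-1],[[0,0,0],[0,0,0.0025],-1],[[0,0,0],[0,0,0.0025],-1]]'

```text
t: 65.25
eef_pos: [455.1, 328.5, 49.1]
tcp_rot: [3.14, 0.001, -3.101]
ft_force: [-11.7, 6.3, 15.7]
opening: 0.271
grip_force: 30.0
```

>>> move_arm --plan '[[[0,0,0],[0,0,0.001],-1],[[0,0,0],[0,0,0.002],-1],[[0,0,0],[0,0,0.003],-1],[[0,0,0],[0,0,0.003],-1],[[0,0,0],[0,0,0.003],-1]]'

```text
t: 65.88
eef_pos: [455.0, 329.3, 46.7]
tcp_rot: [3.139, 0.002, -3.101]
ft_force: [-15.8, 10.2, 23.2]
opening: 0.272
grip_force: 30.0
```

Nearly level now. I'll release, rise, and inspect.

>>> move_arm --plan '[[[0,0,0],[0,0,0],-0.1],[[0,0,0],[0,0,0],-0.1],[[0,0,0],[0,0,0],-0.1],[[0,0,0],[0,0,-0.05],-0.1],[[0,0,0],[0,0,-0.105],-0.1]]'

```text
t: 66.5
eef_pos: [455.5, 327.0, 149.6]
tcp_rot: [-3.14, -0.002, -3.102]
ft_force: [0.3, 0.8, 0.7]
opening: 0.454
grip_force: 0.0
```

>>> move_arm --plan '[[[0,0,0],[0.01,-0.05,-0.04],-0.1],[[0,0,0],[0.02,-0.1,-0.08],-0.1],[[0,0,0],[0.02,-0.16,-0.1],-0.1],[[0,0,0],[0.02,-0.22,-0.1],-0.1],[[0,0,0],[0.02,-0.25,-0.1],-0.1]]'

```text
t: 67.12
eef_pos: [445.7, 74.2, 249.6]
tcp_rot: [-3.141, 0.001, -3.103]
ft_force: [-0.2, 0.5, -0.5]
opening: 0.449
grip_force: 0.0
```

```bash
python3 -c "
from h import *
totool([455,327,47])
p=boxes();cv2.imwrite('pics/t9.png',cv2.resize(p['img'][80:300,120:540,::-1],(800,419),interpolation=cv2.INTER_CUBIC))
q=eyes.read_camera('side');cv2.imwrite('pics/s9.png',cv2.resize(q['img'][100:400,180:440,::-1],(520,600),interpolation=cv2.INTER_CUBIC))"
```

```text
t 67.12 tcp [445.7  74.2 249.6] rot [-1.800e+02  1.000e-01 -1.778e+02] F [-0.2  0.5 -0.5] open 0.449
shift m [-0.0187  0.2523  0.2024] of [455 327  47]
tray 0.56 [array([490.4, 373.2]), array([247.1, 201.7]), np.float64(2.6)] 4555
crate 0.53 [array([566.5, -12.1]), array([415.2, 115.5]), np.float64(87.7)] 4635
 side tray 0.57 [array([490.2, 384. ]), array([247.2, 207.2]), np.float64(2.5)]
 side crate 0.8 [array([ 484.9, -331.4]), array([234.2, 255.6]), np.float64(3.2)]
```

View pics/t9.png

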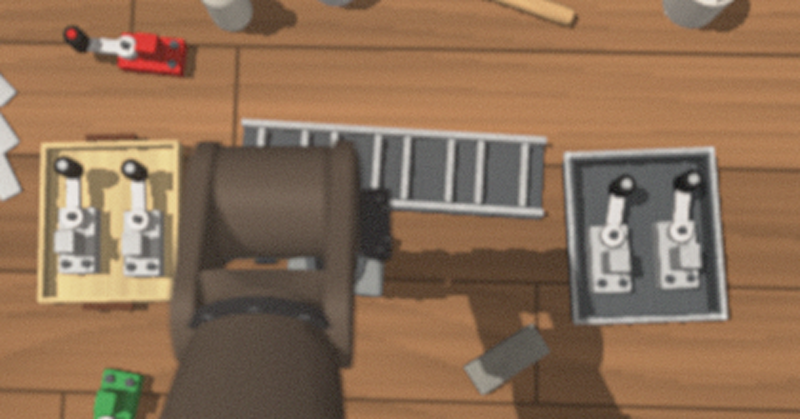

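View pics/s9.png

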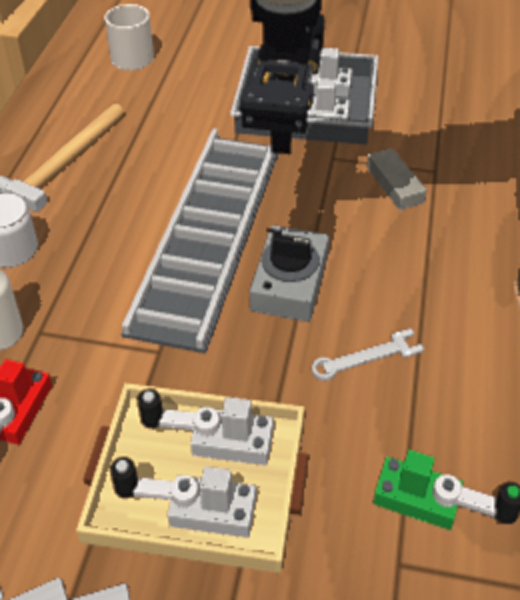

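The top view shows two arms flat in the tray and the two loose ones, swung right, flat in the crate. The rack is empty. The side view shows the dial bar still at off, and the wrench and stone look undisturbed. Handing in.

```bash
python3 -c "
from cell import env
print(env.job_done())"
```

```text
the job is handed in; nothing more can be done
None
```

The job is handed in, though no verdict came back: the dial is at its off stop, all four arms were rocked left then right, the two loose arms (second from right and far left) are in the crate, and the two sound ones (far right and second from left) are in the tray.

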